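# Set out the repotting display

### The job

Put the repotting display back in order: lay the trowel and the hand fork each fully down in its own cut-out of the sloped foam tray, and set the square feed jar that lies loose on the bench in the lane beside them, base first, and slide it down under the wire hoop until it rests against the stop. Leave the narrow trowel and everything else on the bench where it is.

Things in the scene. Friction and masses are not known exactly. Their poses are not given: they have to be found in the camera images.
- trowel_grip (a point): Broad hand trowel, 200 mm long, 90 g: wooden handle 105 mm long, 20 mm square with rounded edges; dished, pointed steel blade 47 mm wide, tip 125 mm ahead of this point. This point is mid-handle in thickness, 10 mm above the flat underside it lies on, near the balance point; the handle runs from 75 mm behind it to 30 mm ahead. x points to the head, z up.
- trowel_head (a point): On the trowel's blade, 105 mm ahead of its grip point along x, 2 mm above the underside.
- fork_grip (a point): Hand fork, 187 mm long, 90 g: wooden handle 105 mm long, 20 mm square with rounded edges; steel bar 50 mm wide with three straight tines, points 112 mm ahead of this point. This point is mid-handle in thickness, 10 mm above the flat underside it lies on, near the balance point; the handle runs from 75 mm behind it to 30 mm ahead. x points to the head, z up.
- fork_head (a point): On the fork's middle tine, 105 mm ahead of its grip point along x, 2 mm above the underside.
- trowel_pocket (a point): Trowel cut-out in its foam block, 14 mm deep, 4 mm clear all round; leaf-shaped pointed head end, 55 mm wide. This point is where the tool's grip point lies when home: 10 mm above the pocket floor, 4 mm below the foam's top. x points down the 25 degree slope (the way the tool's head points), z square out of it.
- trowel_pocket_head (a point): Where the trowel's head point comes to lie: in its cut-out, 105 mm down the slope from the cut-out's grip point, 2 mm above the pocket floor.
- fork_pocket (a point): Fork cut-out in its foam block, 14 mm deep, 4 mm clear all round; its head end is a rectangle 58 mm wide, 63 mm long. This point is where the tool's grip point lies when home: 10 mm above the pocket floor, 4 mm below the foam's top. x points down the 25 degree slope (the way the tool's head points), z square out of it.
- fork_pocket_head (a point): Where the fork's head point comes to lie: in its cut-out, 105 mm down the slope from the cut-out's grip point, 2 mm above the pocket floor.
- trowel_insert: The trowel's black foam block: 80 mm wide, 222 mm long, 26 mm thick, pale floor 12 mm up. A finger trough 40 mm long and as deep as the pocket crosses it at the grip point, so fingers go down beside the handle; the next handle is 80 mm off. Origin: underside, below the grip point. Which of the three blocks stands where varies.
- fork_insert: The fork's black foam block, the same size, with the same finger trough across it, 20 mm either way along the slope from the grip point. Origin: underside, below the grip point. The centre line of the jar lane is 96 mm from that of the nearest block.
- jar_mid (a point): Square feed jar lying loose on the bench: body 50 mm square, 70 mm long, then a round grey lid 42 mm across, 20 mm long; 90 mm in all, 150 g. This point is half-way along those 90 mm and half-way up, 25 mm above the underside. x points from lid to base. To keep the fingers above the lane's rails, grip the body across y in its upper half.
- jar_lid (a point): Middle of the outer face of the jar's lid, 45 mm from the jar's centre point along -x.
- lane: Sloped jar lane, left end of the stand. Origin: on its floor, centre line, at the inner face of the stop at the low far end; x down the 25 degree slope, z square out. Floor 222 mm long, 56 mm wide between rails 6 mm high. Stop 28 mm high. A 5 mm wire hoop stands across it 22 mm up from the stop: 56 mm free under it, top 61 mm. A jar may slide by itself or stick.
- stand: Fixed plywood stand, 346 mm wide, 236 mm deep; its deck slopes 25 degrees, about 150 mm high towards the robot, low away from it. Origin: centre of its underside, x away from the robot at yaw 0. It carries three foam blocks side by side and the jar lane at its left (+y) end; its plywood sides are lower than the foam.
- narrow: Leave alone: narrow hand trowel already lying in the third foam block's cut-out. Handle like the others, standing 6 mm above the foam; blade 25 mm wide. Origin: underside, below the grip point.
- clay_pot: Leave alone: terracotta pot, 72 mm across, 62 mm high; origin under its centre.
- feed_bottle: Leave alone: dark bottle with a yellow cap, 62 mm across, 165 mm high, standing; origin under its centre.
- white_bottle: Leave alone: white bottle with a red cap, 54 mm across, 110 mm high, standing; origin under its centre.
- round_jar: Leave alone: round jar, 68 mm across, 78 mm high, standing; origin under its centre.
- carton: Leave alone: dark green carton, 75 x 50 mm, 105 mm high, standing; origin under its centre.
- dibber: Leave alone: wooden dibber with a steel point, 180 mm long, 22 mm thick, lying; origin under it, its point towards x.
There are look-alikes about, which are no part of the job. Leave any pink or turquoise look-alike of the part that bears jar_mid alone.

How it is judged:
At the end, for the whole second after the job is handed in: Trowel and fork lie in their own cut-outs: grip and head points within 8 mm of the matching points of the cut-out, at most 3 mm high. The jar lies flat in the lane, lid uphill, centre within 7 mm of the centre line and 21 to 29 mm above the floor, base within 5 mm of the stop (distance between trowel_grip and trowel_pocket below 0.008 m and z of trowel_grip in the frame of trowel_pocket below 0.003 m and distance between trowel_head and trowel_pocket_head below 0.008 m and z of trowel_head in the frame of trowel_pocket_head below 0.003 m and distance between fork_grip and fork_pocket below 0.008 m and z of fork_grip in the frame of fork_pocket below 0.003 m and distance between fork_head and fork_pocket_head below 0.008 m and z of fork_head in the frame of fork_pocket_head below 0.003 m and x of jar_mid in the frame of lane above -0.05 m and x of jar_lid in the frame of lane below -0.08 m and y of jar_mid in the frame of lane between -0.007 and 0.007 m and z of jar_mid in the frame of lane between 0.021 and 0.029 m); the robot touches nothing.
It fails at once if a pot, bottle, jar, carton or dibber that stands about is moved more than 30 mm (distance of any of clay_pot, feed_bottle, white_bottle, round_jar, carton, dibber from where it was at the start of the episode above 0.03 m).
It fails at once if the narrow trowel is pushed more than 10 mm from where it lies in its cut-out (distance of narrow from where it was at the start of the episode above 0.01 m).
It also fails if it takes over 72 s, if anything falls off the work surface, if the arm or the gripper's body presses on something with over 40 N, if the wrist force passes 120 N, or if a joint passes its speed limit or range.

### The arm

A 6-joint arm with a two-finger parallel gripper is mounted at the origin on the work surface. World frame = base frame: x ahead of the robot, y to its left, z up, the work surface at z = 0. Lengths are in m, angles in rad, forces in N, time in s.
With the tool pointing down it reaches from about 0.35 to 0.85 m from the base axis. Payload 8.1 kg.
Tool frame: the origin (TCP) lies on the front face of the gripper's body, between the roots of the fingers; the fingertips stand 84 mm ahead of it and the grasp point (between the pads) lies 65 mm ahead of it; x points along the fingers, y is the direction in which the jaws open and shut, and the axes are right-handed (so a half turn about x gives the same grasp; the last joint's range is limited). The gripper opens to 93 mm and grips with 3 to 60 N. Pads are 15 mm wide; open, the fingers measure 128 mm over their backs; the gripper's body (75 mm by 188 mm) begins 65 mm behind the grasp point.
Start: joints at [1.021, 0.13, 1.488, -0, 1.523, -0.085], TCP at [0.269, 0.536, 0.303] pointing down, gripper open.
Joint ranges: [-2.96, 2.96], [-0.89, 2.26], [0.02, 2.5], [-1.34, 4.48], [0, 2.73], [-2.66, 2.66]. Speed limits (rad/s): [2.39, 2.39, 2.79, 3.14, 3.14, 3.14].

### API

Orientations are given as a rotation vector (axis times angle).
In Python, from plant import telemetry, read_camera, camera_params, robot gives the robot as it stands.
- The arm moves only by the tool step_arm, never from a script. Its argument "commands" is a list of rows, each an object with "xyz": the shift along the tool's x, y, z in mm, a list of three; "turn": the turn, a rotation vector about the tool's x, y, z in rad, a list of three; "grip": the finger opening in mm, from 0 to 93. In form: [{"xyz": [dx, dy, dz], "turn": [ax, ay, az], "grip": grip}, ...]. A call has 1 to 12 rows; each row is the pose to reach, as a shift and turn from the pose commanded when the call began, along the tool's axes at that moment; what a row does not reach only later rows make up. A row lasts 1/8 s, in which the tool goes at most 62.5 mm and 10.7 degrees, less where a joint would pass 70% of its speed; a pose out of reach is approached as far as the arm can. A call with a gripper value outside its range is refused whole. The fingers move at their own pace and stop on an object; "force" is the grip in N (left out, the last holds). Time passes only in rows, so rows that repeat a pose let the fingers close. It gives the time, the measured TCP pose, the force and the opening at its end, in the units of the state.
- telemetry.read_state(): the state, without advancing time (a new reading comes with each control period).
- read_camera(name): name is "scene" or "top" or "wrist"; returns the picture (480x640x3 uint8, red, green, blue); there is no depth.
- camera_params(name): a dict with "mtx" (3x3 intrinsics, pixels), "k1" (the pictures are not rectified: a ray, as slopes to the right and down, at radius r is drawn at 1 + k1 r^2 times it, then the intrinsics apply), "rvec" (rotation vector, rad) and "tvec" (3), from world to camera coordinates, as OpenCV has them. Camera axes: x right, y down, z forward; pixel columns grow to the right and rows downward; lengths in m; the calibration is good to about 2 mm. A picture is of the moment at which its call begins: read the wrist's pose just before it. camera_params takes no time and is no camera call; for the wrist camera it gives the pose at the moment of the call.
- robot.close_job(): hands the job in, once; it reports no verdict.
The state is a dict: "t": time; "q": joint angles; "dq": joint speeds; "joint_torque": joint torques, N m; "tool_pos": TCP position; "orientation": TCP orientation; "force": force on the tool from outside, world axes, zero at the start; "wrist_torque": the same for the moment, N m; "opening": finger opening in m.
Only numpy, scipy, OpenCV 4.12 (cv2) and the standard library are available. Lean on these libraries where they do the work, as an engineer would, in place of code of your own. Each camera call takes 0.05 s, during which the arm holds its last target. There are 200 camera calls.

## Working session

There is one attempt and no reset: what is moved stays moved. The work goes in short steps, Python scripts to look and compute and a tool call to move; the robot and the scene stay as the last step left them, time stands still between calls to the robot, and variables do not carry over. Pictures are saved under pics/ and viewed, about 8 in all and at most 12, crops included, and the job is handed in when it is done.

Besides the shell and the picture viewer there is one more tool, called after ">>>" as name(argument=value, ...), one argument or row to a line, values as JSON. step_arm: Moves the arm, as the interface text tells. Its arguments: {"type":"object","properties":{"commands":{"type":"array"},"force":{"type":"number"}},"required":["commands"]}

```bash
ls; mkdir -p pics
python3 - <<'E'
from plant import telemetry, read_camera, camera_params, robot
import cv2,json
for n in ("scene","top"):
    im=read_camera(n); cv2.imwrite(f"pics/{n}0.png",im[:,:,::-1]); p=camera_params(n); print(n,p)
print(telemetry.read_state())
E
```

```text
pics
scene {'mtx': array([[444.22315678,   0.        , 317.57505658],
       [  0.        , 444.22315678, 239.35411008],
       [  0.        ,   0.        ,   1.        ]]), 'k1': 0.01622947155538156, 'rvec': array([ 1.98670929,  1.61051965, -0.58181308]), 'tvec': array([-0.19761284, -0.31281642,  1.59171514])}
top {'mtx': array([[552.43595223,   0.        , 318.3808351 ],
       [  0.        , 552.43595223, 247.7601824 ],
       [  0.        ,   0.        ,   1.        ]]), 'k1': -0.1256895085960257, 'rvec': array([ 2.20305006, -2.16287141,  0.11603419]), 'tvec': array([0.06317315, 0.53110269, 1.80727102])}
{'t': 0.1, 'q': array([ 1.02058696e+00,  1.31075572e-01,  1.48911425e+00,  1.38518227e-06,
        1.52297357e+00, -8.53953656e-02]), 'dq': array([ 0.00029353, -0.00182728, -0.00172147, -0.00083125, -0.00027762,
       -0.00047728]), 'joint_torque': array([ 7.76008656e-04, -5.61339641e+01, -4.93095839e+01,  7.70661095e-02,
        2.90904671e-02, -1.02814772e-04]), 'tool_pos': array([0.26874968, 0.53605864, 0.30182906]), 'orientation': array([ 0.36331251,  1.54038843, -0.36567311]), 'force': array([-0.04737279,  0.39723299, -0.64381463]), 'wrist_torque': array([ 0.01468341, -0.00857831, -0.04192103]), 'opening': 0.09284968343687725}
```

View pics/top0.png

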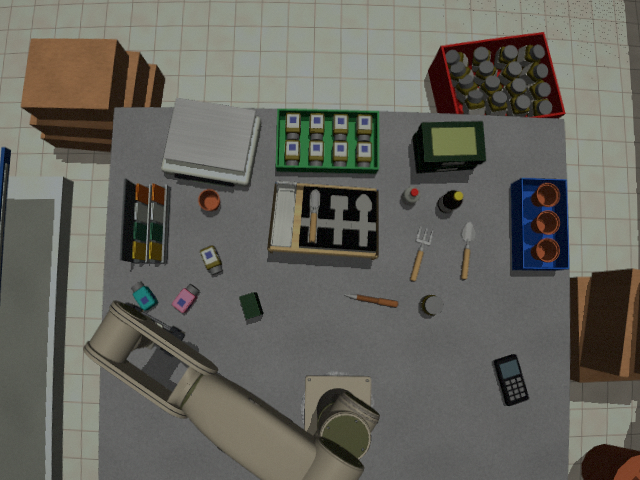

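View pics/scene0.png

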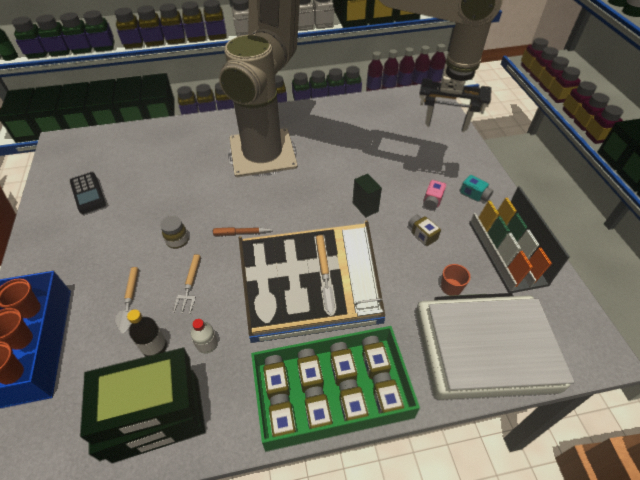

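Top picture: the jar is at (210,260), with a pink look-alike at (185,297) and a turquoise one at (144,296). The fork is at (418,255) and the trowel at (467,250). The lane is at (284,215), with the narrow trowel beside it at (315,215). The fork cut-out is at (338,215) and the trowel cut-out at (363,215). Next I'll get rough positions.

```bash
cat > h.py <<'E'
import numpy as np, cv2
from scipy.spatial.transform import Rotation as R
from plant import telemetry, read_camera, camera_params, robot
def ray(p,uv):
    uv=np.array(uv,float).reshape(-1,1,2)
    n=cv2.undistortPoints(uv,p['mtx'],np.array([p['k1'],0,0,0.])).reshape(-1,2)
    M=cv2.Rodrigues(np.array(p['rvec']))[0]; t=np.array(p['tvec'])
    d=np.c_[n,np.ones(len(n))]@M; return -M.T@t, d/np.linalg.norm(d,axis=1)[:,None]
def onz(p,uv,z):
    o,d=ray(p,uv); return o+d*((z-o[2])/d[:,2])[:,None]
def tri(p1,uv1,p2,uv2):
    o1,d1=ray(p1,uv1);o2,d2=ray(p2,uv2);out=[]
    for a,b in zip(d1,d2):
        s=np.linalg.lstsq(np.c_[a,-b],o2-o1,rcond=None)[0]
        x,y=o1+s[0]*a,o2+s[1]*b; out.append(np.r_[(x+y)/2,np.linalg.norm(x-y)])
    return np.array(out)
def proj(p,X):
    return cv2.projectPoints(np.array(X,float).reshape(-1,3),np.array(p['rvec']),np.array(p['tvec']),p['mtx'],np.array([p['k1'],0,0,0.]))[0].reshape(-1,2)
def toolR(): 
    s=telemetry.read_state(); return s['tool_pos'],R.from_rotvec(s['orientation'])
E
python3 - <<'E'
from h import *
np.set_printoptions(precision=4,suppress=True)
t=camera_params('top');s=camera_params('scene')
tp=[(210,260),(420,258),(467,258),(315,225),(271,252),(377,257),(185,297),(144,296)]
sc=[(425,230),(193,270),(130,292),(322,257),(358,225),(242,235),(435,194),(475,187)]
print(tri(t,tp,s,sc))
print(ray(t,tp)[0],ray(s,sc)[0])
w=camera_params('wrist');p,o=toolR();print(w,o.inv().apply(ray(w,[(320,240)])[0]-p),o.inv().apply(ray(w,[(320,240),(400,240),(320,320)])[1]),o.as_matrix())
E
```

```text
[[ 0.4824  0.4315  0.0169  0.0018]
 [ 0.5008 -0.2571  0.0398  0.0117]
 [ 0.5069 -0.433  -0.0037  0.002 ]
 [ 0.593   0.0888  0.1228  0.005 ]
 [ 0.5038  0.2172  0.1167  0.0117]
 [ 0.4939 -0.1044  0.1436  0.006 ]
 [ 0.358   0.5081  0.0305  0.0014]
 [ 0.3575  0.6438  0.0325  0.0036]]
[0.3651 0.1011 1.8463] [ 1.262  -0.0505  1.037 ]
{'mtx': array([[347.3976,   0.    , 321.0249],
       [  0.    , 347.3976, 240.1958],
       [  0.    ,   0.    ,   1.    ]]), 'k1': -0.034853034955372286, 'rvec': array([-2.443 , -1.5092, -0.2295]), 'tvec': array([-0.598 , -0.0354,  0.3936])} [-0.0828 -0.0009 -0.0848] [[ 0.9538 -0.0035  0.3004]
 [ 0.9302  0.2215  0.2928]
 [ 0.8618 -0.0033  0.5072]] [[-0.0008  0.4483  0.8939]
 [-0.0013  0.8939 -0.4483]
 [-1.     -0.0016 -0.0001]]
```

>>> step_arm(
  commands=[
    {"xyz":[40,-13,180],"turn":[0,0,0],"grip":93},
    {"xyz":[40,-13,180],"turn":[0,0,0],"grip":93},
    {"xyz":[40,-13,180],"turn":[0,0,0],"grip":93},
    {"xyz":[40,-13,180],"turn":[0,0,0],"grip":93},
    {"xyz":[40,-13,180],"turn":[0,0,0],"grip":93},
  ],
)

```text
t: 0.72
tool_pos: [0.4238, 0.4439, 0.2623]
orientation: [0.365, 1.541, -0.366]
force: [0.6, 0.3, 0.4]
opening: 0.0931
```

```bash
cat > shot.py <<'E'
import sys,pickle
from h import *
n=sys.argv[1]; p=camera_params('wrist'); im=read_camera('wrist'); p2=camera_params('wrist')
cv2.imwrite(f'pics/{n}.png',im[:,:,::-1]); pickle.dump(p,open(f'{n}.pkl','wb'))
s=telemetry.read_state(); print(s['t'],s['tool_pos'],s['orientation'],s['opening'],s['q'])
E
python3 shot.py w1
```

```text
0.775 [0.42334473 0.44452167 0.26270723] [ 0.36420169  1.54049871 -0.36416456] 0.0930792661257819 [ 7.26068669e-01  1.88317790e-01  1.49732448e+00  4.65420749e-04
  1.45624662e+00 -3.80366803e-01]
```

View pics/w1.png

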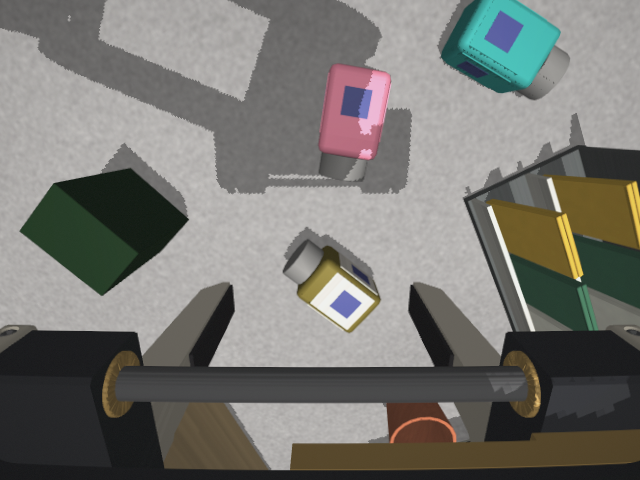

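The wrist view shows three candidates: an olive/white jar at (337,285), pink at (352,110) and turquoise at (500,45). The brief excludes pink and turquoise look-alikes, so the olive/white jar is the one. Its lid is at (303,262) and its base faces the lower right. I'll confirm that in an enlarged crop.

Run:
```python
import cv2
im=cv2.imread('pics/w1.png')[220:345,265:405]
cv2.imwrite('pics/c1.png',cv2.resize(im,None,fx=4,fy=4,interpolation=cv2.INTER_CUBIC))
```

```text
(no output)
```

View pics/c1.png

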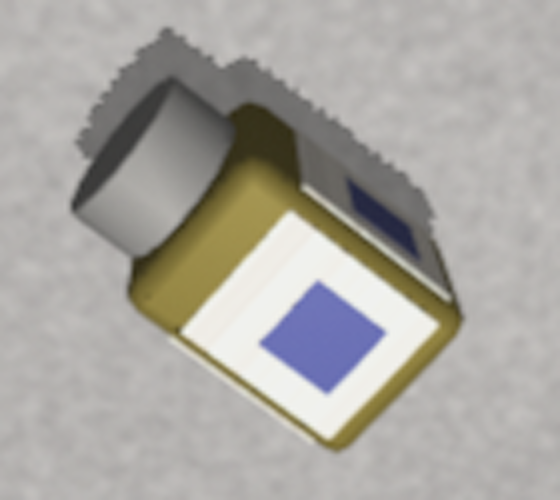

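Run:
```python
from h import *; import pickle
np.set_printoptions(precision=4,suppress=True)
p=pickle.load(open('w1.pkl','rb')); t=camera_params('top'); s=camera_params('scene')
f=lambda a:np.array(a)/4+[265-.375,220-.375]
L=onz(p,f([(290,210),(440,325),(332,440),(182,330)]),.05)
print(L, np.linalg.norm(np.diff(L,axis=0),axis=1))
print('lidface',onz(p,f([(122,148)]),.025),'base edge',onz(p,f([(456,325),(341,449)]),.049))
x=((L[1]-L[0])+(L[2]-L[3]))/2; print('yaw x',np.degrees(np.arctan2(x[1],x[0])))
def blue(n,c,r=14):
    im=cv2.imread(f'pics/{n}.png')[c[1]-r:c[1]+r,c[0]-r:c[0]+r].astype(int)
    w=np.clip(im[:,:,0]-im[:,:,2:].max(2)-25,0,None)*1.0
    w[im[:,:,0]-im[:,:,1]<25]=0
    y,x=np.nonzero(w); return (x*w[y,x]).sum()/w.sum()+c[0]-r,(y*w[y,x]).sum()/w.sum()+c[1]-r
bw=blue('w1',(345,304),22);bt=blue('top0',(208,262),10)
print(bw,bt,tri(p,[bw],t,[bt]))
```

```text
[[0.4646 0.4386 0.05  ]
 [0.5069 0.4575 0.05  ]
 [0.5236 0.4214 0.05  ]
 [0.4807 0.4025 0.05  ]] [0.0463 0.0397 0.0468]
lidface [[0.4412 0.4053 0.025 ]] base edge [[0.5092 0.4608 0.049 ]
 [0.5274 0.4221 0.049 ]]
yaw x 23.961595673506043
(np.float64(345.26869006610184), np.float64(304.0404524718369)) (np.float64(208.26256983240222), np.float64(254.6368715083799)) [[0.4975 0.432  0.0509 0.0014]]
```

```bash
cat >> h.py <<'E'
def Rt(yaw,tilt=0.0):
    """tool z heads along yaw (deg), tilted down by tilt; x = into the surface"""
    y,t=np.radians([yaw,tilt]); z=np.array([np.cos(y)*np.cos(t),np.sin(y)*np.cos(t),-np.sin(t)])
    yy=np.array([-np.sin(y),np.cos(y),0]); return R.from_matrix(np.c_[np.cross(yy,z),yy,z])
def delta(g,Rw,start=None):
    """grasp point g, orientation Rw -> tool-frame shift mm, turn"""
    p,o=start or toolR(); tcp=np.array(g)-Rw.apply([.065,0,0])
    r=np.round(o.inv().apply(tcp-p)*1000,1),np.round((o.inv()*Rw).as_rotvec(),4); print(*r); return tcp,Rw
E
python3 - <<'E'
from h import *
print(Rt(24).as_matrix())
for z in (.15,.075,.037): delta([.475,.422,z],Rt(24))
E
```

```text
[[ 0.         -0.40673664  0.91354546]
 [ 0.          0.91354546  0.40673664]
 [-1.          0.          0.        ]]
[47.7  3.  56.3] [-8.833e-01 -5.000e-04 -1.000e-04]
[122.7   3.   56.3] [-8.833e-01 -5.000e-04 -1.000e-04]
[160.7   3.   56.4] [-8.833e-01 -5.000e-04 -1.000e-04]
```

>>> step_arm(
  commands=[
    {"xyz":[48,3,56],"turn":[-0.883,0,0],"grip":93},
    {"xyz":[48,3,56],"turn":[-0.883,0,0],"grip":93},
    {"xyz":[48,3,56],"turn":[-0.883,0,0],"grip":93},
    {"xyz":[48,3,56],"turn":[-0.883,0,0],"grip":93},
    {"xyz":[48,3,56],"turn":[-0.883,0,0],"grip":93},
    {"xyz":[105,3,56],"turn":[-0.883,0,0],"grip":93},
    {"xyz":[145,3,56],"turn":[-0.883,0,0],"grip":93},
    {"xyz":[161,3,56],"turn":[-0.883,0,0],"grip":93},
    {"xyz":[161,3,56],"turn":[-0.883,0,0],"grip":93},
    {"xyz":[161,3,56],"turn":[-0.883,0,0],"grip":40},
    {"xyz":[161,3,56],"turn":[-0.883,0,0],"grip":40},
    {"xyz":[161,3,56],"turn":[-0.883,0,0],"grip":40},
  ],
  force=25,
)

```text
t: 2.28
tool_pos: [0.4761, 0.4221, 0.1031]
orientation: [-0.327, 1.544, 0.329]
force: [0.2, -1.0, 0.5]
opening: 0.0673
```

>>> step_arm(
  commands=[
    {"xyz":[0,0,0],"turn":[0,0,0],"grip":40},
    {"xyz":[0,0,0],"turn":[0,0,0],"grip":40},
    {"xyz":[-60,0,0],"turn":[0,0,0],"grip":40},
    {"xyz":[-120,0,0],"turn":[0,0,0],"grip":40},
    {"xyz":[-180,-30,0],"turn":[0.1,0,0],"grip":40},
    {"xyz":[-298,-318,-5],"turn":[0.419,0,0],"grip":40},
    {"xyz":[-298,-318,-5],"turn":[0.419,0,0],"grip":40},
    {"xyz":[-298,-318,-5],"turn":[0.419,0,0],"grip":40},
    {"xyz":[-298,-318,-5],"turn":[0.419,0,0],"grip":40},
    {"xyz":[-298,-318,-5],"turn":[0.419,0,0],"grip":40},
    {"xyz":[-298,-318,-5],"turn":[0.419,0,0],"grip":40},
  ],
)

```text
t: 3.65
tool_pos: [0.6017, 0.1251, 0.4019]
orientation: [0.004, 1.567, -0.005]
force: [-0.6, 0.4, -0.8]
opening: 0.0499
```

```bash
python3 shot.py w2
```

```text
3.7 [0.60086582 0.12686617 0.4005571 ] [ 0.00358617  1.56937437 -0.00343641] 0.05022225250181004 [ 1.24654353e-01  1.49150722e-01  1.29137192e+00 -8.57074192e-05
  1.69965025e+00 -1.44168147e+00]
```

>>> step_arm(
  commands=[
    {"xyz":[0,-200,0],"turn":[0,0,0],"grip":40},
    {"xyz":[0,-200,0],"turn":[0,0,0],"grip":40},
    {"xyz":[0,-200,0],"turn":[0,0,0],"grip":40},
    {"xyz":[0,-200,0],"turn":[0,0,0],"grip":40},
    {"xyz":[0,-200,0],"turn":[0,0,0],"grip":40},
  ],
)

```text
t: 4.32
tool_pos: [0.5996, -0.0704, 0.3988]
orientation: [0.002, 1.572, -0.0]
force: [1.2, 0.7, -1.8]
opening: 0.05
```

```bash
python3 shot.py w3
python3 - <<'E'
import cv2,numpy as np
a,b=[cv2.imread(f'pics/{n}.png') for n in('w2','w3')]
cv2.imwrite('pics/c2.png',np.vstack([a[:300],b[:300]]))
E
```

```text
4.375 [ 0.5997536  -0.06945182  0.39902306] [8.26002748e-04 1.57185678e+00 8.62617591e-04] 0.04980288814525372 [-2.00601332e-01  1.22692505e-01  1.32296240e+00  8.48718096e-04
  1.69719123e+00 -1.77131450e+00]
```

View pics/c2.png

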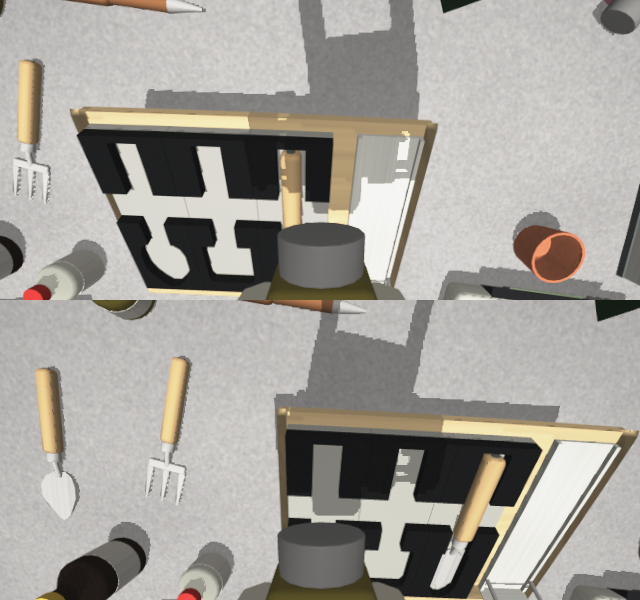

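The two wrist views show all I need, and in them +y is to the right. In w3 the trowel is at (50,410-300) and the fork at (172,400-300). The blocks run left to right: trowel, fork, narrow, then the lane with its hoop near (515,285). I'll fit the stand model to both views and check it with an overlay.

```bash
cat > fit.py <<'E'
from h import *; import pickle
from scipy.optimize import least_squares
np.set_printoptions(precision=4,suppress=True)
P={n:pickle.load(open(n+'.pkl','rb')) for n in('w2','w3')}
G={n:cv2.cvtColor(cv2.imread(f'pics/{n}.png'),cv2.COLOR_BGR2GRAY) for n in P}
U=None
obs={'w2':[((136,145),(-79,-66,14)),((219,148),(-79,14,14)),((77,130),(U,-120,14)),((333,138),(U,120,14)),((105,193),(-20,-120,14)),((155,193),(-20,-66,14)),((231,200),(-20,14,14))],
'w3':[((287,130),(U,-120,14)),((541,148),(U,120,14)),((400,148),(-79,-14,14)),((391,200),(-20,-14,14)),((287,196),(-20,-120,14))]}
def pose(q): return np.array(q[:3]),R.from_euler('z',q[3])*R.from_euler('y',q[4])
def model(q,X):
    o,r=pose(q); return o+r.apply(np.array(X,float)*1e-3)
if __name__=='__main__':
    S={n:cv2.cornerSubPix(G[n],np.array([o[0] for o in obs[n]],np.float32).reshape(-1,1,2),(3,3),(-1,-1),(3,30,.01)).reshape(-1,2) for n in P}
    def res(q):
        return np.concatenate([(proj(P[n],model(q,[[q[5] if c is U else c for c in o[1]] for o in obs[n]]))-S[n]).ravel() for n in P]+[[(q[4]-np.radians(25))*200]])
    f=least_squares(res,[.6,0,.1,0,np.radians(25),-90],x_scale=[.1,.1,.1,.1,.1,10],loss='soft_l1'); q=f.x
    print('q',q,'yaw',np.degrees(q[3]),'tilt',np.degrees(q[4])); print(res(q)[:-1].reshape(-1,2))
    pickle.dump(q,open('q.pkl','wb'))
    a=dict(w2=[(357,136),(423,138)],w3=[(556,141),(620,148)])
    X=tri(P['w2'],a['w2'],P['w3'],a['w3']); o,r=pose(q); print('lane top corners',X, r.inv().apply(X[:,:3]-o)*1000)
    # handles
    H={}
    for n in P:
        hsv=cv2.cvtColor(cv2.imread(f'pics/{n}.png'),cv2.COLOR_BGR2HSV)
        m=cv2.inRange(hsv,(10,60,120),(25,200,255)); m[300:]=0; m[:,275:]=0
        m=cv2.morphologyEx(m,cv2.MORPH_OPEN,np.ones((3,3)))
        k,l,st,c=cv2.connectedComponentsWithStats(m)
        for i in range(1,k):
            if 700<st[i,4]<4000 and st[i,3]>st[i,2]*1.5: print(n,st[i],c[i],cv2.minAreaRect(np.argwhere(l==i)[:,::-1].astype(np.float32)))
    out=[]
    for n,x0 in(('w2',75),('w3',265)):
        im=cv2.imread(f'pics/{n}.png')[90:295,x0:x0+370]; k=2 if 0 else 1.45
        im=cv2.resize(im,None,fx=k,fy=k,interpolation=cv2.INTER_CUBIC)
        D=lambda X:((proj(P[n],model(q,X))-[x0,90])*k).round().astype(int)
        for v0 in(-80,0,80):
            for w,c in((14,(0,0,255)),(0,(0,255,0))):
                for b in([(-79,v0-14),(-79,v0+14),(-20,v0+14),(-20,v0-14)],[(-20,v0-40),(-20,v0+40),(20,v0+40),(20,v0-40)]):
                    cv2.polylines(im,[D([(*t,w) for t in b])],True,c,1)
        cv2.polylines(im,[D([(*t,0) for t in((116,-29),(116,29),(53,29),(53,-29))])],True,(255,0,255),1)
        out.append(im)
    cv2.imwrite('pics/c3.png',np.vstack(out))
E
python3 fit.py
```

```text
q [  0.5957   0.0123   0.1025  -0.0533   0.4345 -90.303 ] yaw -3.052541697406739 tilt 24.894486420931614
[[ 1.0309 -0.2987]
 [ 0.6547  0.1321]
 [-1.9129  0.0238]
 [ 0.8989  3.0721]
 [ 0.6268  0.082 ]
 [ 0.4488 -0.2461]
 [-0.0066  0.1999]
 [-1.8492  1.4737]
 [ 1.7374 -3.7792]
 [-0.191   0.0366]
 [-3.1887 -0.252 ]
 [-1.4765 -0.8665]]
lane top corners [[0.5221 0.1595 0.1344 0.0003]
 [0.5257 0.2221 0.1399 0.0034]] [[-87.1931 143.0719  -5.3747]
 [-89.2084 205.8651  -0.2108]]
w2 [  17   60   18   84 1286] [ 25.5599 101.1734] ((25.467815399169922, 101.4655990600586), (15.957805633544922, 82.98725891113281), 1.9091525077819824)
w3 [ 160   57   27   87 1317] [172.9598  99.6014] ((172.85189819335938, 99.9775619506836), (15.819446563720703, 85.9283676147461), 8.615649223327637)
w3 [  35   68   22   85 1245] [ 45.8394 109.8   ] ((45.89963150024414, 110.0956802368164), (85.07027435302734, 15.55001449584961), 85.03025817871094)
```

View pics/c3.png

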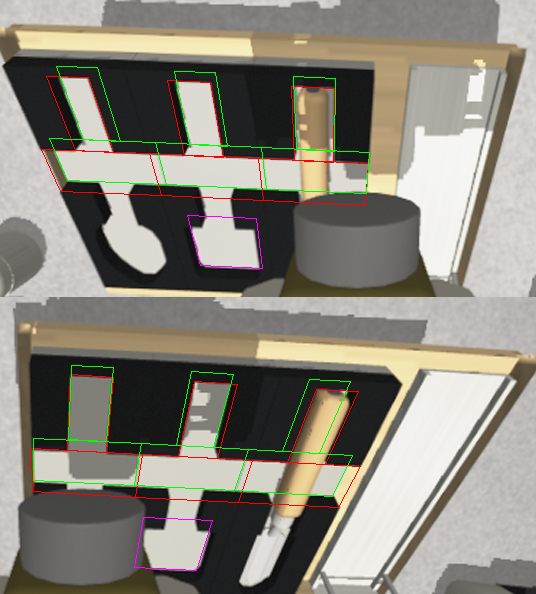

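The overlay fits within about 2 px. I'll refine it with an edge-based fit using the long trough and pocket edges, and measure the lane and the tools in the same run.

```bash
cat > icp.py <<'E'
from fit import *
q=pickle.load(open('q.pkl','rb'))[:5]
# edges: (view,p0,p1)
E=[]
for n in P:
    for v in((-80,0) if n=='w2' else (-80,0,80)):
        E+= [(n,(-20,v-38,14),(-20,v-18,14)),(n,(-20,v+18,14),(-20,v+38,14)),(n,(20,v-38,0),(20,v-20,0)),(n,(20,v+20,0),(20,v+38,0))]
        if v<80: E+=[(n,(-79,v-7,14),(-79,v+8,14))]
    E+=[(n,(116,-20,0),(116,25,0))]
for v in(-80,0):
    E+=[('w2',(-76,v+14,14),(-24,v+14,14)),('w2',(-60,v-14,0),(-24,v-14,0))]
E+=[('w3',(-76,-14,14),(-24,-14,14)),('w3',(-60,14,0),(-24,14,0)),('w3',(62,-29,14),(90,-29,14)),('w2',(66,-29,0),(112,-29,0)),('w2',(62,29,14),(100,29,14))]
S=[(n,np.linspace(a,b,9)) for n,a,b in E]
for it in range(8):
    pts=[];rad=9 if it<3 else 5
    for n,X in S:
        c=proj(P[n],model(q,X)); t=c[-1]-c[0]; nn=np.array([-t[1],t[0]])/np.linalg.norm(t)
        d=np.arange(-rad,rad+.1,.25)
        g=cv2.GaussianBlur(G[n],(0,0),.8).astype(np.float32)
        for Xi,ci in zip(X,c):
            s=ci+d[:,None]*nn
            if s.min()<2 or s[:,1].max()>295: continue
            pr=cv2.remap(g,s[:,0].astype(np.float32).reshape(1,-1),s[:,1].astype(np.float32).reshape(1,-1),cv2.INTER_LINEAR).ravel()
            gr=np.abs(np.gradient(pr)); k=gr.argmax()
            if gr[k]>5: pts.append((n,Xi,ci+d[k]*nn,nn))
    def res(q):
        r=[]
        for n in P:
            s=[p for p in pts if p[0]==n]; r.append(((proj(P[n],model(q,[p[1] for p in s]))-np.array([p[2] for p in s]))*np.array([p[3] for p in s])).sum(1))
        return np.concatenate(r+[[(q[4]-np.radians(25))*200]])
    f=least_squares(res,q,loss='soft_l1',f_scale=.7,x_scale=.1); q=f.x
r=res(q); print(len(pts),'median',np.median(abs(r)),'p90',np.percentile(abs(r),90)); print('q',q,np.degrees(q[3:]))
for n in P:
    m=[i for i,p in enumerate([p for p in sum([[p for p in pts if p[0]==k] for k in P],[])]) if p[0]==n]; print(n,'mean res',np.median(r[m]))
pickle.dump(q,open('q2.pkl','wb'))
for nm,v in(('trowel',-80),('fork',0)): print(nm,'pocket',model(q,[[0,v,10],[105,v,2]]))
E
python3 icp.py
```

```text
312 median 0.2493648179787154 p90 0.55110019772413
q [ 0.5956  0.0127  0.1043 -0.0481  0.4329] [-2.7585 24.801 ]
w2 mean res 0.015558192430649355
w3 mean res -0.00775214467084528
trowel pocket [[ 0.5959 -0.0674  0.1133]
 [ 0.6878 -0.0719  0.062 ]]
fork pocket [[0.5998 0.0125 0.1133]
 [0.6916 0.0081 0.062 ]]
```

>>> step_arm(
  commands=[
    {"xyz":[20,100,70],"turn":[0,0,0],"grip":40},
    {"xyz":[20,100,70],"turn":[0,0,0],"grip":40},
    {"xyz":[20,100,70],"turn":[0,0,0],"grip":40},
    {"xyz":[20,100,70],"turn":[0,0,0],"grip":40},
  ],
)

```text
t: 4.88
tool_pos: [0.6696, 0.0313, 0.3793]
orientation: [-0.002, 1.572, 0.002]
force: [-0.5, 0.4, -0.8]
opening: 0.0498
```

```bash
python3 shot.py w4
```

```text
4.925 [0.66959985 0.03015935 0.38002863] [-9.18390753e-04  1.57065964e+00  6.23121552e-04] 0.05004640195528938 [-3.13696215e-02  3.06810259e-01  1.14698497e+00 -1.84793168e-04
  1.68765497e+00 -1.60316888e+00]
```

>>> step_arm(
  commands=[
    {"xyz":[0,290,0],"turn":[0,0,0],"grip":40},
    {"xyz":[0,290,0],"turn":[0,0,0],"grip":40},
    {"xyz":[0,290,0],"turn":[0,0,0],"grip":40},
    {"xyz":[0,290,0],"turn":[0,0,0],"grip":40},
    {"xyz":[0,290,0],"turn":[0,0,0],"grip":40},
    {"xyz":[0,290,0],"turn":[0,0,0],"grip":40},
    {"xyz":[0,290,0],"turn":[0,0,0],"grip":40},
  ],
)

```text
t: 5.8
tool_pos: [0.6703, 0.3178, 0.3806]
orientation: [0.001, 1.57, -0.001]
force: [0.9, -0.3, -2.5]
opening: 0.0497
```

```bash
python3 shot.py w5
python3 - <<'E'
from fit import *
q=pickle.load(open('q2.pkl','rb')); out=[]
for n in('w4','w5'):
    p=pickle.load(open(n+'.pkl','rb')); im=cv2.imread(f'pics/{n}.png')
    c=proj(p,model(q,[(u,v,0) for u in(-88,134) for v in(140,212)])); print(n,c)
    lo=np.clip(c.min(0)-25,0,None).astype(int); hi=(c.max(0)+25).astype(int); hi[1]=min(hi[1],330)
    k=min(400/(hi[0]-lo[0]),590/(hi[1]-lo[1])); print(lo,hi,k)
    im=cv2.resize(im[lo[1]:hi[1],lo[0]:hi[0]],None,fx=k,fy=k,interpolation=cv2.INTER_CUBIC)
    b=np.zeros((600,400,3),np.uint8); b[:min(600,im.shape[0]),:min(400,im.shape[1])]=im[:600,:400]; out.append(b)
cv2.imwrite('pics/c4.png',np.hstack(out))
E
```

```text
5.85 [0.67046152 0.31727398 0.38064998] [ 0.00182599  1.56974673 -0.00205323] 0.05014967757191039 [ 3.73116596e-01  5.22060409e-01  8.73230165e-01 -5.26144471e-04
  1.74537887e+00 -1.19530142e+00]
w4 [[470.8941  56.1638]
 [553.1966  62.6677]
 [413.0572 247.3882]
 [469.1372 250.1095]]
[388  31] [578 275] 2.1052631578947367
w5 [[131.4088  55.5806]
 [215.6759  58.5247]
 [186.704  245.8738]
 [243.3411 248.4383]]
[106  30] [268 273] 2.42798353909465
```

View pics/c4.png

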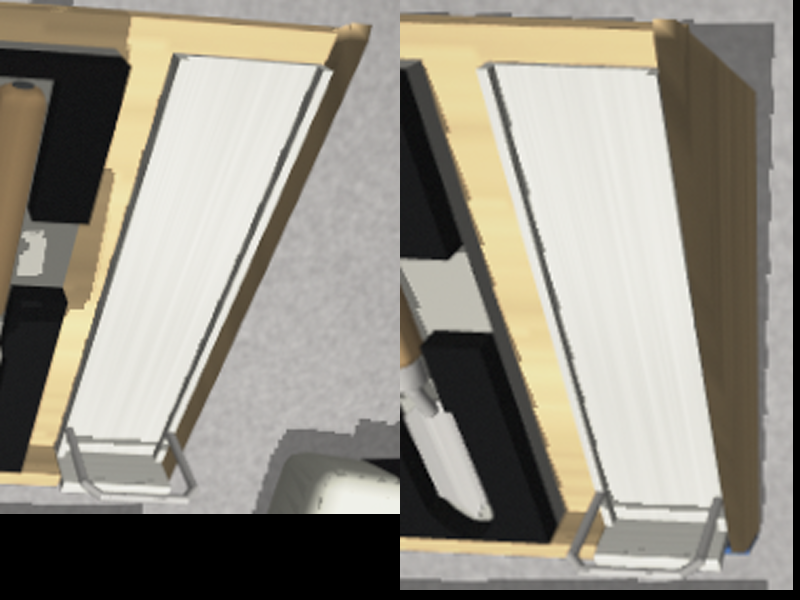

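Run:
```python
from fit import *
q=pickle.load(open('q2.pkl','rb')); o,r=pose(q)
p4,p5=[pickle.load(open(n+'.pkl','rb')) for n in('w4','w5')]
a=lambda c:np.array(c)/2.10526+[388,31]; b=lambda c:(np.array(c)-[400,0])/2.42798+[106,30]
def dray(p,uv):
    c,d=ray(p,uv); return r.inv().apply(c-o)*1000, r.inv().apply(d)
def plane(p,uv,ax,val):
    c,d=dray(p,uv); return c+d*((val-c[ax])/d[:,ax])[:,None]
print('v=204 edge w4',plane(p4,a([(317,72),(240,260),(165,435)]),1,204))
print('v=148 edge w5',plane(p5,b([(499,72),(550,270),(610,500)]),1,148))
for nm,x,y in(('top floor L',(177,57),(492,66)),('stop base L',(61,455),(605,519)),('stop base R',(166,458),(722,519)),('stop top L',(68,485),(597,557)),('hoop top L',(92,497),(578,565)),('hoop top R',(182,497),(688,570)),('line440 L',(75,436),(612,504)),('line440R',(162,443),(714,507))):
    X=tri(p4,a([x]),p5,b([y])); print(nm,r.inv().apply(X[:,:3]-o)*1000,X[0,3]*1000)
for w in(-12,-8,-4,0): print(w,plane(p4,a([(61,455),(166,458)]),2,w).ravel(),plane(p5,b([(605,519),(722,519)]),2,w).ravel())
```

```text
v=204 edge w4 [[-83.5509 204.      -6.3958]
 [  2.5601 204.      -4.6941]
 [116.9832 204.      -4.1805]]
v=148 edge w5 [[-82.5319 148.      -9.2247]
 [ -5.2297 148.      -8.4936]
 [122.1798 148.      -6.2314]]
top floor L [[-84.2035 145.4727 -10.2932]] 0.0015932326311297088
stop base L [[132.4501 144.8035  -0.88  ]] 2.332900881827895
stop base R [[128.0828 206.8424   0.8604]] 3.906653512054462
stop top L [[137.3627 146.1014  20.6373]] 0.4219585110458217
hoop top L [[117.6248 149.3881  46.8524]] 2.9928749202733953
hoop top R [[119.2263 200.2175  43.7556]] 0.6806321718893148
line440 L [[120.4005 150.5685  -2.2489]] 1.2381898115634336
line440R [[120.9839 202.9754  -2.3244]] 1.1554605758091288
-12 [144.2566 149.5969 -12.     142.482  215.3741 -12.    ] [141.5334 139.5845 -12.     137.611  203.2443 -12.    ]
-8 [140.5792 148.0017  -8.     138.826  212.9863  -8.    ] [137.6841 141.5912  -8.     133.8097 204.4733  -8.    ]
-4 [136.9019 146.4065  -4.     135.1701 210.5984  -4.    ] [133.8348 143.5979  -4.     130.0083 205.7023  -4.    ]
0 [133.2245 144.8113   0.     131.5141 208.2106   0.    ] [129.9855 145.6046   0.     126.2069 206.9312   0.    ]
```

```bash
cat > trk.py <<'E'
from h import *
np.set_printoptions(precision=4,suppress=True)
import pickle
# commanded pose, chained from the final rows of each call
M=[([40,-13,180],[0,0,0]),([161,3,56],[-.883,0,0]),([-298,-318,-5],[.419,0,0]),([0,-200,0],[0]*3),([20,100,70],[0]*3),([0,290,0],[0]*3)]
def cmd():
    import json,os
    p=np.array([.2688,.536,.3025]);o=R.from_rotvec([.3633,1.5404,-.3645])
    L=M+(json.load(open('moves.json')) if os.path.exists('moves.json') else [])
    for x,t in L: p=p+o.apply(np.array(x)/1000); o=o*R.from_rotvec(t)
    return p,o
def add(x,t):
    import json,os
    L=json.load(open('moves.json')) if os.path.exists('moves.json') else []
    L.append((x,t)); json.dump(L,open('moves.json','w'))
def chk():
    p,o=cmd();a,b=toolR(); s=telemetry.read_state(); print('t',s['t'],'meas-cmd mm',(a-p)*1000,'rot mrad',(o.inv()*b).as_rotvec()*1000,'F',s['force'],'op',s['opening']*1000)
q=pickle.load(open('q2.pkl','rb'))
def deck(u,v,w):
    o=np.array(q[:3]);r=R.from_euler('z',q[3])*R.from_euler('y',q[4]); return o+r.apply(np.array([u,v,w])/1000)
RD=Rt(np.degrees(q[3]),np.degrees(q[4]))
E
python3 - <<'E'
from trk import *
chk(); s=cmd()
for u,w in((44,65),(44,34),(90,34)): print(delta(deck(u,176,w),RD,s)[0])
E
```

```text
t 5.85 meas-cmd mm [ 0.2489 -1.6656  1.2376] rot mrad [ 2.4091 -1.615   0.5012] F [-0.0661  0.0391 -0.3121] op 50.14967757191039
[ 175.7 -134.9   28.3] [0.0472 0.4322 0.0111]
[0.6984 0.1839 0.2038]
[ 203.8 -134.3   15.3] [0.0472 0.4322 0.0111]
[0.6854 0.1846 0.1757]
[ 223.1 -136.2   57.1] [0.0472 0.4322 0.0111]
[0.7271 0.1825 0.1564]
```

>>> step_arm(
  commands=[
    {"xyz":[90,-135,28],"turn":[0.047,0.432,0.011],"grip":40},
    {"xyz":[90,-135,28],"turn":[0.047,0.432,0.011],"grip":40},
    {"xyz":[90,-135,28],"turn":[0.047,0.432,0.011],"grip":40},
    {"xyz":[140,-135,28],"turn":[0.047,0.432,0.011],"grip":40},
    {"xyz":[176,-135,28],"turn":[0.047,0.432,0.011],"grip":40},
    {"xyz":[176,-135,28],"turn":[0.047,0.432,0.011],"grip":40},
    {"xyz":[176,-135,28],"turn":[0.047,0.432,0.011],"grip":40},
    {"xyz":[176,-135,28],"turn":[0.047,0.432,0.011],"grip":40},
  ],
)

```text
t: 6.85
tool_pos: [0.6992, 0.1839, 0.2073]
orientation: [0.05, 1.997, -0.03]
force: [-0.6, 0.8, -1.7]
opening: 0.0497
```

Run:
```python
from trk import *
add([176,-135,28],[.047,.432,.011]); chk()
s=cmd(); delta(deck(44,176,34),RD,s); delta(deck(90,176,33),RD,s)
p=camera_params('wrist'); im=read_camera('wrist'); cv2.imwrite('pics/w6.png',im[:,:,::-1])
```

```text
t 6.85 meas-cmd mm [1.0518 0.0516 3.8333] rot mrad [ 0.1632 -5.4448  1.9729] F [-0.6123  0.7807 -1.7389] op 49.699174774817834
[30.6  0.1  0.1] [0.0002 0.0002 0.0001]
[31.6  0.1 46.1] [0.0002 0.0002 0.0001]
```

View pics/w6.png

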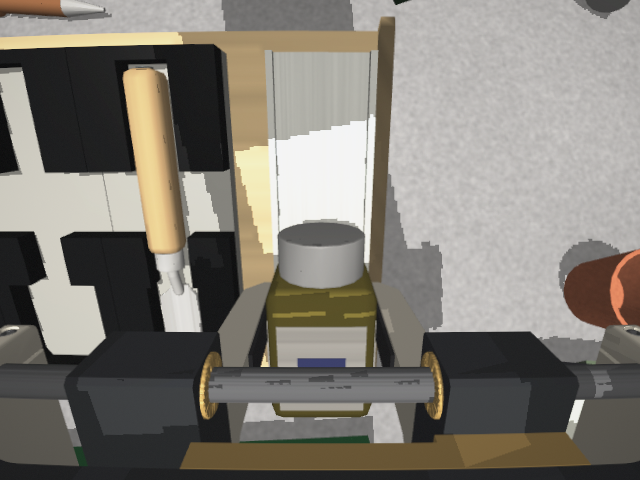

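The jar is centred over the lane: lane at column ~321, lid at 321. I'll lower it and slide it under the hoop.

>>> step_arm(
  commands=[
    {"xyz":[20,0,0],"turn":[0,0,0],"grip":40},
    {"xyz":[32,0,0],"turn":[0,0,0],"grip":40},
    {"xyz":[32,0,0],"turn":[0,0,0],"grip":40},
    {"xyz":[32,0,10],"turn":[0,0,0],"grip":40},
    {"xyz":[32,0,20],"turn":[0,0,0],"grip":40},
    {"xyz":[32,0,30],"turn":[0,0,0],"grip":40},
    {"xyz":[32,0,38],"turn":[0,0,0],"grip":40},
    {"xyz":[32,0,42],"turn":[0,0,0],"grip":40},
    {"xyz":[32,0,42],"turn":[0,0,0],"grip":40},
  ],
)

```text
t: 8.02
tool_pos: [0.7187, 0.1834, 0.1576]
orientation: [0.046, 2.016, -0.03]
force: [-27.9, -0.9, 7.3]
opening: 0.0499
```

Run:
```python
from trk import *
add([32,0,42],[0,0,0]); chk(); print(RD.inv().apply(telemetry.read_state()['force']))
```

```text
t 8.025 meas-cmd mm [-4.0558  0.7767  0.7954] rot mrad [-1.1197 13.2296 -1.2411] F [-27.9463  -0.8501   7.3059] op 49.881278034158484
[  5.0597  -2.1941 -28.3668]
```

Run:
```python
from trk import *
p=camera_params('wrist'); im=read_camera('wrist')[:,:,::-1]; cv2.imwrite('pics/w7.png',im); pickle.dump(p,open('w7.pkl','wb'))
s=read_camera('scene')[:,:,::-1]; cv2.imwrite('pics/s7.png',s)
a=cv2.resize(im[200:440,200:440],(480,480),interpolation=cv2.INTER_CUBIC)
b=cv2.resize(s[230:350,320:400],(320,480),interpolation=cv2.INTER_CUBIC)
cv2.imwrite('pics/c7.png',np.hstack([a,b]))
for ub in(116,128,132,138): print(ub,proj(p,[deck(ub-90,176,-7+50-4),deck(ub-70,176,43)]).round(1).tolist())
```

```text
116 [[322.0, 207.9], [321.9, 256.8]]
128 [[321.9, 235.8], [321.8, 283.3]]
132 [[321.9, 244.8], [321.8, 291.8]]
138 [[321.9, 258.1], [321.8, 304.3]]
```

View pics/c7.png

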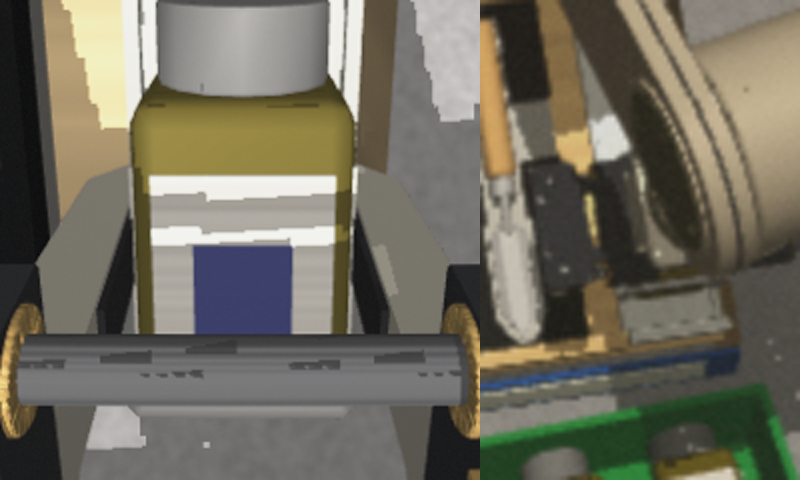

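The lid edge is at row 200 and the shoulder at row 247, so the base is only at u≈115. The jar has caught on the hoop and slipped back about 12 mm in the grip, which means it's riding too high. I'll back off and find the floor by touch.

>>> step_arm(
  commands=[
    {"xyz":[0,0,-12],"turn":[0,0,0],"grip":40},
    {"xyz":[0,0,-20],"turn":[0,0,0],"grip":40},
    {"xyz":[0,0,-20],"turn":[0,0,0],"grip":40},
    {"xyz":[2,0,-20],"turn":[0,0,0],"grip":40},
    {"xyz":[3,0,-20],"turn":[0,0,0],"grip":40},
    {"xyz":[3,0,-20],"turn":[0,0,0],"grip":40},
  ],
)

```text
t: 8.88
tool_pos: [0.7044, 0.1836, 0.1645]
orientation: [0.05, 1.999, -0.03]
force: [3.3, 1.2, 6.3]
opening: 0.0497
```

Run:
```python
from trk import *
add([3,0,-20],[0,0,0]); chk(); print(RD.inv().apply(telemetry.read_state()['force']))
```

```text
t 8.875 meas-cmd mm [1.0237 0.0623 1.9934] rot mrad [ 0.3537 -3.4415  1.6523] F [3.2679 1.1645 6.3368] op 49.68463248673138
[-7.098   1.3205  0.2541]
```

The jar touches the floor at the height I expected. Hovering 3 mm up, its corner was probably catching the hoop. I'll release it on the floor here, let it slide if it will, and otherwise push it by the lid.

>>> step_arm(
  commands=[
    {"xyz":[-1,0,0],"turn":[0,0,0],"grip":64},
    {"xyz":[-1,0,0],"turn":[0,0,0],"grip":64},
    {"xyz":[-1,0,0],"turn":[0,0,0],"grip":64},
    {"xyz":[-1,0,0],"turn":[0,0,0],"grip":64},
    {"xyz":[-40,0,0],"turn":[0,0,0],"grip":64},
    {"xyz":[-80,0,-40],"turn":[0,0,0],"grip":64},
    {"xyz":[-120,0,-100],"turn":[0,0,0],"grip":64},
    {"xyz":[-120,0,-100],"turn":[0,0,0],"grip":64},
    {"xyz":[-120,0,-100],"turn":[0,0,0],"grip":64},
  ],
)

```text
t: 10.0
tool_pos: [0.6629, 0.1857, 0.3148]
orientation: [0.049, 2.0, -0.03]
force: [0.4, 0.5, -0.1]
opening: 0.0643
```

Run:
```python
from trk import *
add([-120,0,-100],[0,0,0]); chk()
p=camera_params('wrist'); im=read_camera('wrist')[:,:,::-1].copy(); cv2.imwrite('pics/w8.png',im); pickle.dump(p,open('w8.pkl','wb'))
for ub,c in((110,(0,255,0)),(138,(0,0,255))):
    X=[deck(ub-a,176+v,h-7) for a,v,h in((0,-25,50),(0,25,50),(70,25,50),(70,-25,50))]
    cv2.polylines(im,[proj(p,X).round().astype(int)],True,c,1)
X=[deck(116,176+v,h-7) for v,h in((-30,0),(-30,58.5),(30,58.5),(30,0))]
cv2.polylines(im,[proj(p,X).round().astype(int)],False,(255,0,255),1)
print(proj(p,[deck(138-90,176,18)]))
c=proj(p,[deck(90,176,18)])[0].astype(int); x0,y0=max(c[0]-130,0),max(c[1]-150,0); k=im[y0:y0+250,x0:x0+260]; print(x0,y0)
cv2.imwrite('pics/c8.png',cv2.resize(k,None,fx=2.4,fy=2.4,interpolation=cv2.INTER_CUBIC)[:600])
```

```text
t 10.0 meas-cmd mm [-0.052   0.2318  1.4179] rot mrad [ 0.0168 -2.7699  1.158 ] F [ 0.4297  0.5261 -0.1313] op 64.27288640741851
[[321.5359 322.583 ]]
191 211
```

View pics/c8.png

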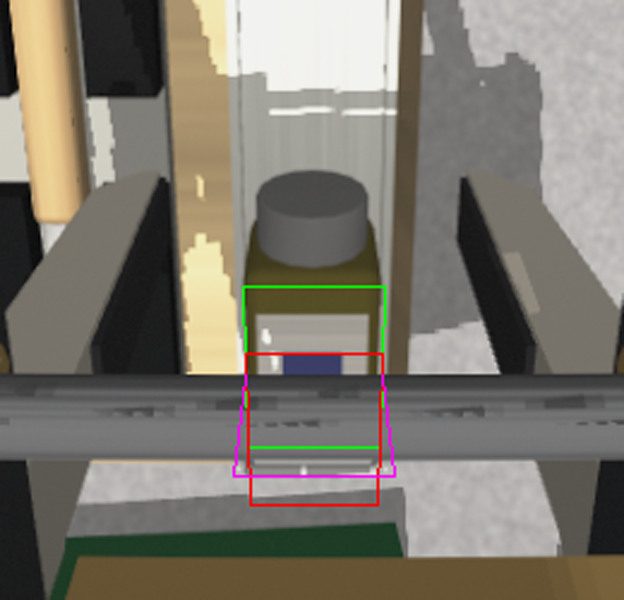

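The jar stuck at base u≈106. It's centred in the lane and the hoop is where the model predicts. Next I'll push it by the lid with closed fingers.

Run:
```python
from trk import *
s=cmd()
for u,w in((-10,60),(-10,19),(34,19),(41,19)): delta(deck(u,176,w),RD,s)
```

```text
[89.6  0.1 24.1] [0.0002 0.0002 0.0001]
[130.6   0.1  24.1] [0.0002 0.0002 0.0001]
[130.6   0.1  68.1] [0.0002 0.0002 0.0001]
[130.6   0.1  75.1] [0.0002 0.0002 0.0001]
```

>>> step_arm(
  commands=[
    {"xyz":[60,0,24],"turn":[0,0,0],"grip":0},
    {"xyz":[90,0,24],"turn":[0,0,0],"grip":0},
    {"xyz":[90,0,24],"turn":[0,0,0],"grip":0},
    {"xyz":[90,0,24],"turn":[0,0,0],"grip":0},
    {"xyz":[90,0,24],"turn":[0,0,0],"grip":0},
    {"xyz":[131,0,24],"turn":[0,0,0],"grip":0},
    {"xyz":[131,0,24],"turn":[0,0,0],"grip":0},
    {"xyz":[131,0,40],"turn":[0,0,0],"grip":0},
    {"xyz":[131,0,50],"turn":[0,0,0],"grip":0},
    {"xyz":[131,0,60],"turn":[0,0,0],"grip":0},
    {"xyz":[131,0,65],"turn":[0,0,0],"grip":0},
    {"xyz":[131,0,65],"turn":[0,0,0],"grip":0},
  ],
)

```text
t: 11.55
tool_pos: [0.6672, 0.1854, 0.1671]
orientation: [0.049, 2.003, -0.031]
force: [-0.6, -0.1, -0.2]
opening: 0.0005
```

Run:
```python
from trk import *
add([131,0,65],[0,0,0]); chk(); print(RD.inv().apply(telemetry.read_state()['force']))
```

```text
t 11.55 meas-cmd mm [ 0.1891  0.0856 -0.0683] rot mrad [ 0.5227 -0.3065  0.9569] F [-0.5553 -0.0908 -0.1916] op 0.5133851090399302
[ 0.4048 -0.1174 -0.4192]
```

>>> step_arm(
  commands=[
    {"xyz":[0,0,4],"turn":[0,0,0],"grip":0},
    {"xyz":[0,0,7],"turn":[0,0,0],"grip":0},
    {"xyz":[0,0,9],"turn":[0,0,0],"grip":0},
    {"xyz":[0,0,11],"turn":[0,0,0],"grip":0},
    {"xyz":[0,0,11],"turn":[0,0,0],"grip":0},
  ],
)

```text
t: 12.18
tool_pos: [0.6745, 0.1853, 0.1643]
orientation: [0.048, 2.01, -0.03]
force: [-18.1, -0.6, 12.7]
opening: 0.0006
```

Run:
```python
from trk import *
add([0,0,11],[0,0,0]); chk(); print(RD.inv().apply(telemetry.read_state()['force']))
```

```text
t 12.175 meas-cmd mm [-2.5674  0.4912  1.6909] rot mrad [-0.5617  7.2935 -0.2226] F [-18.1407  -0.5799  12.7435] op 0.5698190186786738
[ -3.9793  -1.4523 -21.7687]
```

Contact of 22 N came at the finger position that puts the base at u≈136.5, which is the stop. Now the tool poses.

```bash
cat > seg.py <<'E'
from trk import *
def handles(n,zt=.01,rows=480,cols=(0,640)):
    """wooden handles: axis ends on plane zt"""
    p=pickle.load(open(n+'.pkl','rb')); im=cv2.imread(f'pics/{n}.png'); hsv=cv2.cvtColor(im,cv2.COLOR_BGR2HSV)
    m=cv2.inRange(hsv,(10,60,90),(25,200,255)); m[rows:]=0; m[:,:cols[0]]=0; m[:,cols[1]:]=0
    m=cv2.morphologyEx(m,cv2.MORPH_OPEN,np.ones((3,3))); k,l,st,c=cv2.connectedComponentsWithStats(m)
    for i in range(1,k):
        if st[i,4]>600:
            pts=np.argwhere(l==i)[:,::-1].astype(float); X=onz(p,pts,zt)[:,:2]
            (cx,cy),(a,b),_=cv2.minAreaRect((X*1000).astype(np.float32)); 
            mu=X.mean(0); d=np.linalg.svd(X-mu,full_matrices=False)[2][0]; d*=np.sign(d[0]); s=(X-mu)@d
            print(n,st[i],'mean',mu,'mid',mu+d*(s.max()+s.min())/2,'yaw',np.degrees(np.arctan2(d[1],d[0])),'len',s.max()-s.min(),'rect',cx,cy,a,b)
if __name__=='__main__':
    import sys
    for n in sys.argv[1:]: handles(n,.012,330,(0,640))
E
python3 - <<'E'
from seg import *
handles('w3',.012,300,(0,275)); handles('w2',.012,300,(0,70))
s=cmd()
delta(deck(30,176,19),RD,s); delta(deck(20,176,100),RD,s)
print(delta([.50,-.26,.26],Rt(-10),s))
E
```

```text
w3 [ 160   57   29   87 1545] mean [ 0.4753 -0.2574] mid [ 0.4767 -0.2578] yaw -15.584629180607909 len 0.10495355053039522 rect 476.705810546875 -257.6400451660156 23.29109001159668 104.94999694824219
w3 [  35   68   26   85 1563] mean [ 0.485  -0.4262] mid [ 0.486  -0.4263] yaw -6.426418278536234 len 0.10485790602927235 rect 486.0553894042969 -426.0797119140625 25.85394287109375 104.88121795654297
w2 [  17   60   24   84 1690] mean [ 0.475  -0.2577] mid [ 0.4768 -0.2582] yaw -16.112147355263545 len 0.10544815264037351 rect 477.0285339355469 -257.3782653808594 29.41436004638672 105.40971374511719
[ -0.4   0.1 -11.9] [0.0002 0.0002 0.0001]
[-81.4   0.1 -21.9] [0.0002 0.0002 0.0001]
[ -82.3 -452.8 -209.3] [ 0.1246 -0.4321  0.0274]
(array([ 0.5  , -0.26 ,  0.325]), Rotation.from_matrix(array([[-0.    ,  0.1736,  0.9848],
                            [ 0.    ,  0.9848, -0.1736],
                            [-1.    , -0.    , -0.    ]])))
```

Run:
```python
from trk import *
s=cmd(); delta([.4984,-.264,.20],Rt(-15.7),s)
```

```text
[ -27.2 -456.9 -185.4] [ 0.2225 -0.4308  0.0489]
```

>>> step_arm(
  commands=[
    {"xyz":[0,0,-12],"turn":[0,0,0],"grip":0},
    {"xyz":[-60,0,-20],"turn":[0,0,0],"grip":0},
    {"xyz":[-120,0,-30],"turn":[0,0,0],"grip":0},
    {"xyz":[-150,-60,-60],"turn":[0,0,0],"grip":0},
  ],
)

```text
t: 12.68
tool_pos: [0.6869, 0.136, 0.32]
orientation: [0.046, 1.998, -0.026]
force: [0.8, 0.1, 0.2]
opening: 0.0006
```

Run:
```python
from trk import *
add([-150,-60,-60],[0,0,0]); chk(); s=cmd(); delta([.4984,-.264,.20],Rt(-15.7),s)
im=read_camera('wrist')[:,:,::-1]; p=camera_params('wrist'); cv2.imwrite('pics/w9.png',im); pickle.dump(p,open('w9.pkl','wb'))
# check jar lid edges in w9 vs model
for ub in(132,138): print(ub,proj(p,[deck(ub-90,176,39),deck(ub-90,176-21,18),deck(ub-90,176+21,18)]).round(1).tolist())
```

```text
t 12.675 meas-cmd mm [ 4.3243 11.4681 -3.8899] rot mrad [-4.2733 -4.994   0.4835] F [0.7661 0.0569 0.2487] op 0.6050666094108771
[ 122.8 -396.9 -125.4] [ 0.2225 -0.4308  0.0489]
132 [[385.6, 296.2], [359.6, 286.1], [403.7, 285.9]]
138 [[385.2, 302.2], [359.4, 291.8], [403.2, 291.6]]
```

>>> step_arm(
  commands=[
    {"xyz":[60,-397,-125],"turn":[0.2225,-0.431,0.049],"grip":60},
    {"xyz":[60,-397,-125],"turn":[0.2225,-0.431,0.049],"grip":60},
    {"xyz":[60,-397,-125],"turn":[0.2225,-0.431,0.049],"grip":60},
    {"xyz":[60,-397,-125],"turn":[0.2225,-0.431,0.049],"grip":60},
    {"xyz":[60,-397,-125],"turn":[0.2225,-0.431,0.049],"grip":60},
    {"xyz":[60,-397,-125],"turn":[0.2225,-0.431,0.049],"grip":60},
    {"xyz":[123,-397,-125],"turn":[0.2225,-0.431,0.049],"grip":60},
    {"xyz":[123,-397,-125],"turn":[0.2225,-0.431,0.049],"grip":60},
    {"xyz":[123,-397,-125],"turn":[0.2225,-0.431,0.049],"grip":60},
    {"xyz":[123,-397,-125],"turn":[0.2225,-0.431,0.049],"grip":60},
  ],
)

```text
t: 13.98
tool_pos: [0.5014, -0.2549, 0.2594]
orientation: [0.216, 1.558, -0.215]
force: [-0.0, 0.7, -0.1]
opening: 0.0601
```

```bash
python3 shot.py w10
python3 - <<'E'
from trk import *
add([123,-397,-125],[.2225,-.431,.049]); chk()
from seg import handles
handles('w10',.012,345); p=pickle.load(open('w10.pkl','rb'));
s=cmd()
for z in(.08,.022): delta([.4984,-.264,z],Rt(-15.7),s)
E
```

```text
14.025 [ 0.50184253 -0.25467186  0.25985763] [ 0.21537529  1.55737365 -0.21487572] 0.059823361040582196 [-5.61444061e-01  5.18622157e-02  1.65017412e+00  1.40704263e-03
  1.43724070e+00 -1.85826372e+00]
t 14.025 meas-cmd mm [ 3.1761  9.4584 -4.7827] rot mrad [ 0.1468 -2.4065  0.5636] F [0.6305 0.4471 0.6844] op 59.8233610405822
w10 [ 426    3   85   31 1912] mean [ 0.364  -0.0883] mid [ 0.364 -0.088] yaw 80.8724817755782 len 0.07142030736440291 rect 364.3242492675781 -88.003662109375 71.42401885986328 17.98633575439453
w10 [ 342    9   82   33 2074] mean [ 0.3508 -0.1592] mid [ 0.3508 -0.1592] yaw 80.80337591723722 len 0.06867906416286168 rect 351.4579162597656 -159.25286865234375 68.68734741210938 20.999958038330078
w10 [ 301  142   22  109 2184] mean [ 0.475  -0.2575] mid [ 0.4772 -0.2581] yaw -15.460478422558257 len 0.10491640946223937 rect 477.19091796875 -258.15576171875 19.917743682861328 104.87095642089844
w10 [  473   144   167   187 11370] mean [ 0.5513 -0.0402] mid [ 0.5565 -0.0488] yaw -59.01225635448757 len 0.22545059946593965 rect 589.921630859375 -28.34050750732422 162.08737182617188 178.16314697265625
w10 [ 462  172   21  159 1173] mean [ 0.5674 -0.1152] mid [ 0.5794 -0.1159] yaw -3.190799992196967 len 0.17513342527136702 rect 579.4409790039062 -115.46989440917969 8.571271896362305 175.12713623046875
w10 [ 131  200   49  100 2204] mean [ 0.4849 -0.4257] mid [ 0.487 -0.426] yaw -6.925623606531369 len 0.10665071925487055 rect 487.0122985839844 -426.0019226074219 23.475444793701172 106.61651611328125
[119.6   0.   -0.3] [ 0.      0.0002 -0.0001]
[177.6   0.   -0.3] [ 0.      0.0002 -0.0001]
```

```bash
sed -i 's/^    p=np.array.*/    b=pickle.load(open("base.pkl","rb")); p=b[0];o=R.from_rotvec(b[1])/; s/L=M+(json/L=(json/; s/ else \[\])$/ else [])/' trk.py
cat >> trk.py <<'E'
def reset():
    import os
    a,b=toolR(); pickle.dump((a,b.as_rotvec()),open('base.pkl','wb'))
    if os.path.exists('moves.json'): os.remove('moves.json')
E
python3 - <<'E'
from trk import *
reset(); s=cmd()
for z in(.08,.0225): delta([.4989,-.264,z],Rt(-15.5),s)
E
```

```text
[114.8  -9.9  -0.6] [-0.0036  0.0026 -0.0007]
[172.3  -9.9  -0.8] [-0.0036  0.0026 -0.0007]
```

>>> step_arm(
  commands=[
    {"xyz":[60,-10,0],"turn":[-0.004,0,0],"grip":60},
    {"xyz":[115,-10,0],"turn":[-0.004,0,0],"grip":60},
    {"xyz":[155,-10,0],"turn":[-0.004,0,0],"grip":60},
    {"xyz":[172,-10,0],"turn":[-0.004,0,0],"grip":60},
    {"xyz":[172,-10,0],"turn":[-0.004,0,0],"grip":60},
    {"xyz":[172,-10,0],"turn":[-0.004,0,0],"grip":10},
    {"xyz":[172,-10,0],"turn":[-0.004,0,0],"grip":10},
    {"xyz":[172,-10,0],"turn":[-0.004,0,0],"grip":10},
    {"xyz":[172,-10,0],"turn":[-0.004,0,0],"grip":10},
    {"xyz":[172,-10,0],"turn":[-0.004,0,0],"grip":10},
    {"xyz":[172,-10,0],"turn":[-0.004,0,0],"grip":10},
  ],
  force=30,
)

```text
t: 15.4
tool_pos: [0.4983, -0.2646, 0.0867]
orientation: [0.213, 1.559, -0.212]
force: [0.3, 1.5, 2.3]
opening: 0.0198
```

Run:
```python
from trk import *
add([172,-10,0],[-.004,0,0]); chk(); s=cmd()
delta(deck(0,0,90),RD,s); delta(deck(0,0,20+3),RD,s)
print(cmd()[0],toolR()[0])
```

```text
t 15.4 meas-cmd mm [-1.2507 -0.2472 -1.1257] rot mrad [0.6222 1.8936 0.284 ] F [0.258  1.5002 2.2812] op 19.79518564178363
[-156.7  307.    82.4] [-0.2185  0.4338 -0.0484]
[-95.9 300.7  54.8] [-0.2185  0.4338 -0.0484]
[ 0.4996 -0.2643  0.0879] [ 0.4983 -0.2646  0.0867]
```

>>> step_arm(
  commands=[
    {"xyz":[-60,0,0],"turn":[0,0,0],"grip":10},
    {"xyz":[-120,0,0],"turn":[0,0,0],"grip":10},
    {"xyz":[-190,20,0],"turn":[0,0,0],"grip":10},
    {"xyz":[-190,307,82],"turn":[-0.2185,0.434,-0.048],"grip":10},
    {"xyz":[-190,307,82],"turn":[-0.2185,0.434,-0.048],"grip":10},
    {"xyz":[-190,307,82],"turn":[-0.2185,0.434,-0.048],"grip":10},
    {"xyz":[-190,307,82],"turn":[-0.2185,0.434,-0.048],"grip":10},
    {"xyz":[-190,307,82],"turn":[-0.2185,0.434,-0.048],"grip":10},
    {"xyz":[-190,307,82],"turn":[-0.2185,0.434,-0.048],"grip":10},
    {"xyz":[-157,307,82],"turn":[-0.2185,0.434,-0.048],"grip":10},
    {"xyz":[-157,307,82],"turn":[-0.2185,0.434,-0.048],"grip":10},
    {"xyz":[-157,307,82],"turn":[-0.2185,0.434,-0.048],"grip":10},
  ],
)

```text
t: 16.9
tool_pos: [0.659, 0.0084, 0.2445]
orientation: [0.051, 2.006, -0.031]
force: [0.1, -0.0, -1.7]
opening: 0.0195
```

```bash
python3 shot.py w11
python3 - <<'E'
from trk import *
add([-157,307,82],[-.2185,.434,-.048]); chk(); s=cmd()
delta(deck(0,0,23.5),RD,s); delta(deck(0,0,23.5),RD)
p=pickle.load(open('w11.pkl','rb'))
# handle in hand: tool coords of handle axis
from seg import handles
im=cv2.imread('pics/w11.png'); a,o=toolR()
hsv=cv2.cvtColor(im,cv2.COLOR_BGR2HSV); m=cv2.inRange(hsv,(10,60,90),(25,200,255)); m=cv2.morphologyEx(m,cv2.MORPH_OPEN,np.ones((3,3)))
k,l,st,c=cv2.connectedComponentsWithStats(m)
for i in range(1,k):
    if st[i,4]>800:
        pts=np.argwhere(l==i)[:,::-1].astype(float); C,d=ray(p,pts)
        C=o.inv().apply(C-a);d=o.inv().apply(d); X=C+d*((.067-C[0])/d[:,0])[:,None]
        print(st[i],'tool y,z range',X[:,1].min(),X[:,1].max(),X[:,2].min(),X[:,2].max(),[ (round(lo,3),X[(abs(X[:,2]-lo)<.003),1].mean().round(4)) for lo in np.linspace(X[:,2].min()+.005,X[:,2].max()-.005,4)])
E
```

```text
16.95 [0.65939176 0.00843869 0.24528289] [ 0.05051404  2.00411503 -0.03085044] 0.019853434424979555 [-0.06287025  0.67965197  0.94940372 -0.00494358  1.94633314 -1.58493116]
t 16.95 meas-cmd mm [-0.7436 -1.2417  0.0114] rot mrad [1.1655 0.7618 1.1606] F [-0.1033  0.5058 -1.8183] op 19.853434424979554
[66.6 -0.1  0.5] [ 0.0001 -0.0002 -0.0004]
[66.3  1.1  1.2] [-0.001  -0.001  -0.0016]
[ 120   36  127   30 2230] tool y,z range -0.0793585410747466 -0.029871986110065685 -0.1215045828281303 -0.11051803717560492 [(np.float64(-0.117), np.float64(-0.0571)), (np.float64(-0.116), np.float64(-0.0563)), (np.float64(-0.116), np.float64(-0.0554)), (np.float64(-0.116), np.float64(-0.0546))]
[  127   107   513   112 10217] tool y,z range -0.08022832500673777 0.13186294216783737 -0.09571979264676928 -0.0490454141958012 [(np.float64(-0.091), np.float64(0.0255)), (np.float64(-0.078), np.float64(0.0831)), (np.float64(-0.066), np.float64(0.083)), (np.float64(-0.054), np.float64(0.0832))]
[ 423  152   43  152 4415] tool y,z range 0.046431999829316895 0.060385767423739994 -0.07739909794403929 -0.007205688
[... 363 characters left out ...]
0.04), np.float64(-0.001)), (np.float64(-0.01), np.float64(-0.0008)), (np.float64(0.021), np.float64(-0.0007))]
[ 484  228   31   67 1404] tool y,z range 0.07529140243189635 0.08628758552049239 -0.04444916598799811 -0.011820725530517218 [(np.float64(-0.039), np.float64(0.0811)), (np.float64(-0.032), np.float64(0.0808)), (np.float64(-0.024), np.float64(0.0808)), (np.float64(-0.017), np.float64(0.0815))]
[  106   434   410    36 11416] tool y,z range -0.12683170230145052 0.11234428220470968 0.07410482761064072 0.10019204395825235 [(np.float64(0.079), np.float64(0.0252)), (np.float64(0.084), np.float64(-0.0061)), (np.float64(0.09), np.float64(-0.0065)), (np.float64(0.095), np.float64(-0.0069))]
```

The fork is held straight: the handle runs from −76 mm in the tool z axis, against −75 expected, and is centred to 1 mm. Lowering it.

>>> step_arm(
  commands=[
    {"xyz":[40,0,1],"turn":[0,0,0],"grip":10},
    {"xyz":[52,0,1],"turn":[0,0,0],"grip":10},
    {"xyz":[60,0,1],"turn":[0,0,0],"grip":10},
    {"xyz":[66,0,1],"turn":[0,0,0],"grip":10},
    {"xyz":[66,0,1],"turn":[0,0,0],"grip":10},
  ],
)

```text
t: 17.58
tool_pos: [0.6327, 0.0105, 0.184]
orientation: [0.05, 2.005, -0.03]
force: [0.2, -0.4, -1.1]
opening: 0.0195
```

Run:
```python
from trk import *
add([66,0,1],[0,0,0]); chk(); print(RD.inv().apply(telemetry.read_state()['force']))
```

```text
t 17.575 meas-cmd mm [-0.7194 -0.4502 -0.9035] rot mrad [0.2962 1.3262 0.8575] F [ 0.2199 -0.3539 -1.137 ] op 19.535361669732048
[ 0.9329 -0.3429  0.6918]
```

>>> step_arm(
  commands=[
    {"xyz":[1,0,0],"turn":[0,0,0],"grip":10},
    {"xyz":[2,0,0],"turn":[0,0,0],"grip":10},
    {"xyz":[1.5,0,0],"turn":[0,0,0],"grip":50},
    {"xyz":[1,0,0],"turn":[0,0,0],"grip":50},
    {"xyz":[1,0,0],"turn":[0,0,0],"grip":50},
    {"xyz":[1,0,0],"turn":[0,0,0],"grip":50},
    {"xyz":[-40,0,0],"turn":[0,0,0],"grip":50},
    {"xyz":[-90,0,0],"turn":[0,0,0],"grip":50},
    {"xyz":[-130,0,0],"turn":[0,0,0],"grip":50},
    {"xyz":[-130,0,0],"turn":[0,0,0],"grip":50},
    {"xyz":[-130,0,0],"turn":[0,0,0],"grip":50},
  ],
)

```text
t: 18.95
tool_pos: [0.6869, 0.0078, 0.3003]
orientation: [0.05, 2.006, -0.03]
force: [-0.5, 0.4, -0.6]
opening: 0.0499
```

```bash
python3 shot.py w12
python3 - <<'E'
from trk import *
add([-130,0,0],[0,0,0]); chk(); s=cmd()
print(delta([.509,-.429,.20],Rt(-6.7),s))
E
```

```text
19.0 [0.68650054 0.00784512 0.29960649] [ 0.04970288  2.00802508 -0.03002122] 0.04998711600324504 [-0.06136982  0.75402521  0.74515815 -0.00494166  2.08010278 -1.58509261]
t 19.0 meas-cmd mm [-1.3666 -0.4717 -3.3373] rot mrad [0.2203 4.6576 0.8616] F [ 0.1694  0.3886 -0.7327] op 49.98711600324504
[ 100.4 -445.4 -127.2] [ 0.0677 -0.4329  0.0144]
(array([ 0.509, -0.429,  0.265]), Rotation.from_matrix(array([[ 0.    ,  0.1167,  0.9932],
                            [ 0.    ,  0.9932, -0.1167],
                            [-1.    ,  0.    ,  0.    ]])))
```

>>> step_arm(
  commands=[
    {"xyz":[30,-445,-127],"turn":[0.068,-0.433,0.014],"grip":60},
    {"xyz":[30,-445,-127],"turn":[0.068,-0.433,0.014],"grip":60},
    {"xyz":[30,-445,-127],"turn":[0.068,-0.433,0.014],"grip":60},
    {"xyz":[30,-445,-127],"turn":[0.068,-0.433,0.014],"grip":60},
    {"xyz":[30,-445,-127],"turn":[0.068,-0.433,0.014],"grip":60},
    {"xyz":[30,-445,-127],"turn":[0.068,-0.433,0.014],"grip":60},
    {"xyz":[30,-445,-127],"turn":[0.068,-0.433,0.014],"grip":60},
    {"xyz":[100,-445,-127],"turn":[0.068,-0.433,0.014],"grip":60},
    {"xyz":[100,-445,-127],"turn":[0.068,-0.433,0.014],"grip":60},
    {"xyz":[100,-445,-127],"turn":[0.068,-0.433,0.014],"grip":60},
    {"xyz":[100,-445,-127],"turn":[0.068,-0.433,0.014],"grip":60},
  ],
)

```text
t: 20.38
tool_pos: [0.5096, -0.4281, 0.2653]
orientation: [0.091, 1.569, -0.092]
force: [0.5, -0.2, 0.7]
opening: 0.0602
```

```bash
python3 shot.py w13
python3 - <<'E'
from trk import *
add([100,-445,-127],[.068,-.433,.014]); chk()
from seg import handles
handles('w13',.012,345,(200,440))
E
```

```text
20.425 [ 0.50990429 -0.42818484  0.26577778] [ 0.08990036  1.56838682 -0.09205522] 0.059894910918062004 [-7.75162695e-01  3.23819570e-01  1.33293316e+00 -7.11799012e-04
  1.48356671e+00 -2.23004141e+00]
t 20.425 meas-cmd mm [0.5407 0.3867 0.504 ] rot mrad [-1.2343 -0.4585 -0.8572] F [-0.2964  0.1129  0.9226] op 59.894910918062
w13 [ 313  142   21  107 2131] mean [ 0.4848 -0.4247] mid [ 0.4868 -0.4249] yaw -6.810448285485505 len 0.10456576783438691 rect 486.79901123046875 -424.8103332519531 19.326766967773438 104.56278228759766
```

Run:
```python
from trk import *
s=cmd(); delta([.5095,-.4278,.0225],Rt(-6.8),s)
```

```text
[177.8   0.9   0. ] [0.0016 0.0001 0.0005]
```

>>> step_arm(
  commands=[
    {"xyz":[60,1,0],"turn":[0,0,0],"grip":60},
    {"xyz":[115,1,0],"turn":[0,0,0],"grip":60},
    {"xyz":[160,1,0],"turn":[0,0,0],"grip":60},
    {"xyz":[178,1,0],"turn":[0,0,0],"grip":60},
    {"xyz":[178,1,0],"turn":[0,0,0],"grip":60},
    {"xyz":[178,1,0],"turn":[0,0,0],"grip":10},
    {"xyz":[178,1,0],"turn":[0,0,0],"grip":10},
    {"xyz":[178,1,0],"turn":[0,0,0],"grip":10},
    {"xyz":[178,1,0],"turn":[0,0,0],"grip":10},
    {"xyz":[178,1,0],"turn":[0,0,0],"grip":10},
    {"xyz":[178,1,0],"turn":[0,0,0],"grip":10},
  ],
  force=30,
)

```text
t: 21.8
tool_pos: [0.5081, -0.4279, 0.0859]
orientation: [0.093, 1.571, -0.092]
force: [0.5, 0.8, 3.1]
opening: 0.0201
```

Run:
```python
from trk import *
add([178,1,0],[0,0,0]); chk(); s=cmd()
delta(deck(0,-80,90),RD,s); print(cmd()[0],toolR()[0])
```

```text
t 21.8 meas-cmd mm [-1.3764 -0.1867 -1.3262] rot mrad [0.5854 1.968  0.7032] F [0.4835 0.8106 3.0727] op 20.147675195967885
[-157.9  372.   104.4] [-0.068   0.4328 -0.0144]
[ 0.5095 -0.4277  0.0873] [ 0.5081 -0.4279  0.0859]
```

>>> step_arm(
  commands=[
    {"xyz":[-60,0,0],"turn":[0,0,0],"grip":10},
    {"xyz":[-120,0,0],"turn":[0,0,0],"grip":10},
    {"xyz":[-180,0,0],"turn":[0,0,0],"grip":10},
    {"xyz":[-250,0,0],"turn":[0,0,0],"grip":10},
    {"xyz":[-250,150,40],"turn":[0,0,0],"grip":10},
    {"xyz":[-250,150,40],"turn":[0,0,0],"grip":10},
    {"xyz":[-250,220,40],"turn":[0,0,0],"grip":10},
    {"xyz":[-240,372,104],"turn":[-0.068,0.433,-0.014],"grip":10},
    {"xyz":[-240,372,104],"turn":[-0.068,0.433,-0.014],"grip":10},
    {"xyz":[-240,372,104],"turn":[-0.068,0.433,-0.014],"grip":10},
    {"xyz":[-240,372,104],"turn":[-0.068,0.433,-0.014],"grip":10},
    {"xyz":[-240,372,104],"turn":[-0.068,0.433,-0.014],"grip":10},
  ],
)

```text
t: 23.3
tool_pos: [0.6558, -0.07, 0.3246]
orientation: [0.048, 2.006, -0.029]
force: [-0.1, -0.4, -2.5]
opening: 0.0201
```

```bash
python3 shot.py w14
python3 - <<'E'
from trk import *
add([-240,372,104],[-.068,.433,-.014]); chk(); s=cmd()
delta(deck(0,-80,70),RD,s);delta(deck(0,-80,24),RD,s); delta(deck(0,-80,24),RD)
p=pickle.load(open('w14.pkl','rb'))
im=cv2.imread('pics/w14.png'); a,o=toolR()
hsv=cv2.cvtColor(im,cv2.COLOR_BGR2HSV); m=cv2.inRange(hsv,(10,60,90),(25,200,255)); m=cv2.morphologyEx(m,cv2.MORPH_OPEN,np.ones((3,3)))
k,l,st,c=cv2.connectedComponentsWithStats(m)
for i in range(1,k):
    if st[i,4]>4000 and 290<c[i][0]<350:
        pts=np.argwhere(l==i)[:,::-1].astype(float); C,d=ray(p,pts)
        C=o.inv().apply(C-a);d=o.inv().apply(d); X=C+d*((.067-C[0])/d[:,0])[:,None]
        print(st[i],'tool z range',X[:,2].min(),X[:,2].max(),[ (round(lo,3),X[(abs(X[:,2]-lo)<.003),1].mean().round(4)) for lo in np.linspace(X[:,2].min()+.005,X[:,2].max()-.005,4)])
E
```

```text
23.35 [ 0.65540454 -0.07136562  0.32567835] [ 0.04928195  2.00477694 -0.03073026] 0.02019023460490783 [-0.16470364  0.65356652  0.84113865 -0.05517518  2.07818013 -1.70303974]
t 23.35 meas-cmd mm [-0.8184 -1.1209 -1.4272] rot mrad [0.5237 1.3944 0.3259] F [ 0.1859 -0.0274 -0.2041] op 20.19023460490783
[94.4 -0.1 34.9] [ 0.0001 -0.0002 -0.0004]
[140.4  -0.2  34.9] [ 0.0001 -0.0002 -0.0004]
[138.7   1.   35.2] [-0.0004 -0.0016 -0.0008]
[  106   434   411    36 11670] tool z range 0.07454481656738791 0.10140049731131569 [(np.float64(0.08), np.float64(0.0271)), (np.float64(0.085), np.float64(-0.0044)), (np.float64(0.091), np.float64(-0.0048)), (np.float64(0.096), np.float64(-0.0047))]
```

>>> step_arm(
  commands=[
    {"xyz":[50,0,35.5],"turn":[0,0,0],"grip":10},
    {"xyz":[94,0,35.5],"turn":[0,0,0],"grip":10},
    {"xyz":[94,0,35.5],"turn":[0,0,0],"grip":10},
    {"xyz":[114,0,35.5],"turn":[0,0,0],"grip":10},
    {"xyz":[125,0,35.5],"turn":[0,0,0],"grip":10},
    {"xyz":[134,0,35.5],"turn":[0,0,0],"grip":10},
    {"xyz":[140,0,35.5],"turn":[0,0,0],"grip":10},
    {"xyz":[140,0,35.5],"turn":[0,0,0],"grip":10},
  ],
)

```text
t: 24.35
tool_pos: [0.6286, -0.0693, 0.1837]
orientation: [0.05, 2.006, -0.03]
force: [-0.2, -0.5, -2.0]
opening: 0.0199
```

Run:
```python
from trk import *
add([140,0,35.5],[0,0,0]); chk(); print(RD.inv().apply(telemetry.read_state()['force']))
```

```text
t 24.35 meas-cmd mm [-1.1247 -0.4188 -1.4585] rot mrad [0.2481 2.2951 0.8605] F [-0.231  -0.4961 -1.9804] op 19.864653690517017
[ 1.8845 -0.5067  0.6429]
```

>>> step_arm(
  commands=[
    {"xyz":[1,0,0],"turn":[0,0,0],"grip":10},
    {"xyz":[2,0,0],"turn":[0,0,0],"grip":10},
    {"xyz":[1.5,0,0],"turn":[0,0,0],"grip":50},
    {"xyz":[1,0,0],"turn":[0,0,0],"grip":50},
    {"xyz":[1,0,0],"turn":[0,0,0],"grip":50},
    {"xyz":[1,0,0],"turn":[0,0,0],"grip":50},
    {"xyz":[-40,0,0],"turn":[0,0,0],"grip":50},
    {"xyz":[-100,0,-30],"turn":[0,0,0],"grip":50},
    {"xyz":[-150,70,-80],"turn":[0,0,0],"grip":50},
    {"xyz":[-180,70,-90],"turn":[0,0,0],"grip":50},
    {"xyz":[-180,70,-90],"turn":[0,0,0],"grip":50},
    {"xyz":[-180,70,-90],"turn":[0,0,0],"grip":50},
  ],
)

```text
t: 25.85
tool_pos: [0.6265, 0.0007, 0.3851]
orientation: [0.049, 2.004, -0.03]
force: [0.4, -0.9, -1.2]
opening: 0.0496
```

```bash
python3 shot.py w15
python3 - <<'E'
from trk import *
add([-180,70,-90],[0,0,0]); chk()
p=pickle.load(open('w15.pkl','rb')); im=cv2.imread('pics/w15.png')
def poly(v0,pts,c): 
    global im; cv2.polylines(im,[proj(p,[deck(u,v0+v,w) for u,v,w in pts]).round().astype(int)],True,c,1)
for v0,L in((-80,125),(0,112)):
    poly(v0,[(-75,-10,20),(-75,10,20),(30,10,20),(30,-10,20)],(0,0,255))
    h=25 if v0==0 else 23.5; poly(v0,[(L,-2,2),(L,2,2),(L-2,h,2),(L-45,h,2),(L-45,-h,2)],(0,255,0))
ub=138
poly(176,[(ub-a,v,43) for a,v in((0,-25),(0,25),(70,25),(70,-25))],(0,0,255)); t=np.linspace(0,6.28,24)
poly(176,[(ub-90,21*np.cos(a),18+21*np.sin(a)) for a in t],(0,255,0))
cv2.imwrite('pics/c15.png',cv2.resize(im[60:400,100:],None,fx=1.48,fy=1.48,interpolation=cv2.INTER_CUBIC))
E
```

```text
25.9 [6.26274776e-01 3.49483384e-04 3.83574141e-01] [ 0.04978876  2.00684547 -0.03037165] 0.049895208627762165 [-0.07627379  0.54653461  0.88469107 -0.0127202   2.14674621 -1.6028398 ]
t 25.9 meas-cmd mm [-0.6755 -0.8734 -2.7408] rot mrad [0.5043 3.4775 0.794 ] F [-0.6788 -0.6707  0.2964] op 49.895208627762166
```

View pics/c15.png

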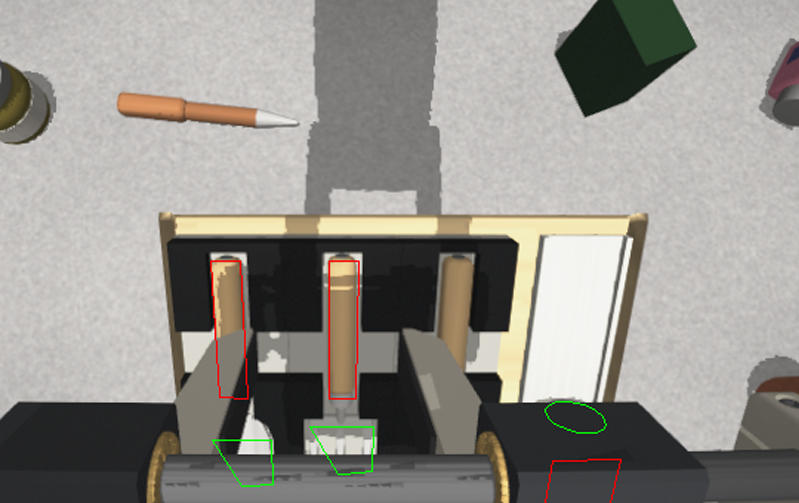

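The trowel and fork handles match the predicted home outlines. The jar is hidden by the gripper, so I'll pull back for a final look.

Run:
```python
from trk import *
Rw=Rt(0,-12); g=np.array([.44,.06,.42])+Rw.apply([.065,0,0]); delta(g,Rw,cmd())
```

```text
[  49.    49.7 -186.2] [-0.0487 -0.6424 -0.0059]
```

>>> step_arm(
  commands=[
    {"xyz":[-40,0,-60],"turn":[0,0,0],"grip":50},
    {"xyz":[-40,20,-120],"turn":[0,-0.2,0],"grip":50},
    {"xyz":[49,50,-186],"turn":[-0.049,-0.642,-0.006],"grip":50},
    {"xyz":[49,50,-186],"turn":[-0.049,-0.642,-0.006],"grip":50},
    {"xyz":[49,50,-186],"turn":[-0.049,-0.642,-0.006],"grip":50},
    {"xyz":[49,50,-186],"turn":[-0.049,-0.642,-0.006],"grip":50},
    {"xyz":[49,50,-186],"turn":[-0.049,-0.642,-0.006],"grip":50},
    {"xyz":[49,50,-186],"turn":[-0.049,-0.642,-0.006],"grip":50},
  ],
)

```text
t: 26.9
tool_pos: [0.44, 0.0593, 0.4184]
orientation: [0.001, 1.366, -0.001]
force: [0.4, 0.9, -0.4]
opening: 0.05
```

```bash
python3 shot.py w16
python3 - <<'E'
from trk import *
p=pickle.load(open('w16.pkl','rb')); im=cv2.imread('pics/w16.png')
def poly(im,p,v0,pts,c): cv2.polylines(im,[proj(p,[deck(u,v0+v,w) for u,v,w in pts]).round().astype(int)],True,c,1)
def draw(im,p):
    for v0,L in((-80,125),(0,112)):
        poly(im,p,v0,[(-75,-10,20),(-75,10,20),(30,10,20),(30,-10,20)],(0,0,255))
        poly(im,p,v0,[(L,0,2),(L,1,2)],(0,255,0))
    poly(im,p,176,[(138-a,v,43) for a,v in((0,-25),(0,25),(70,25),(70,-25))],(0,0,255)); t=np.linspace(0,6.28,24)
    poly(im,p,176,[(48,21*np.cos(a),18+21*np.sin(a)) for a in t],(0,255,0))
draw(im,p); c=proj(p,[deck(10,60,10)])[0]; print(c)
t=read_camera('top')[:,:,::-1].copy(); cv2.imwrite('pics/top16.png',t)
y0=int(max(0,min(c[1]-130,480-270))); x0=int(max(0,min(c[0]-200,240)))
a=cv2.resize(im[y0:y0+270,x0:x0+400],(800,540)[:2],interpolation=cv2.INTER_CUBIC); print(x0,y0)
cv2.imwrite('pics/c16.png',a)
# bystander change, top
d=cv2.absdiff(cv2.imread('pics/top0.png'),t).max(2)
for n,(x,y) in dict(pot=(209,201),white=(412,195),feed=(452,201),round=(430,305),carton=(251,306),dibber=(372,300)).items(): print(n,d[y-14:y+14,x-16:x+16].mean())
# stand occupancy in the scene image saved for record
E
```

```text
26.95 [0.44031423 0.05931431 0.4185428 ] [ 1.37349969e-03  1.36637493e+00 -7.43456594e-04] 0.0500657928714176 [ 0.02107093 -0.48339525  1.83377702 -0.0040093   1.586828   -1.54881036]
[331.1681 281.9427]
131 151
pot 2.875
white 2.3359375
feed 3.427455357142857
round 2.5223214285714284
carton 3.130580357142857
dibber 9.4453125
```

View pics/c16.png

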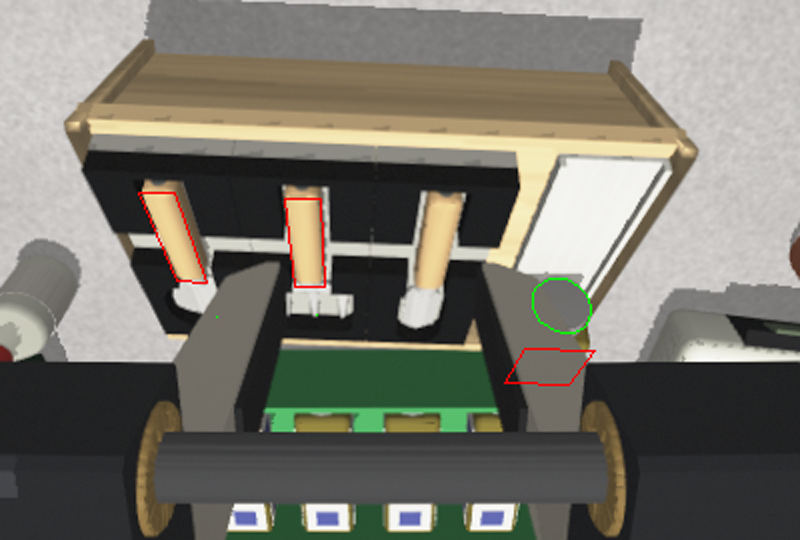

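```bash
python3 -c "
from plant import robot,telemetry
print(robot.close_job()); print(telemetry.read_state()['t'])"
```

```text
the job is handed in; nothing more can be done
None
the job is handed in; nothing more can be done
```

I put the fork and the trowel into their own cut-outs, slid the olive/white feed jar down the lane under the hoop to the stop, and handed the job in at about 27 s of the 72 s. No verdict was reported.

**Jar:** On the first try, held about 3 mm above the floor, it caught on the hoop (28 N) and slipped back in the grip. I released it on the lane floor and pushed it by the lid with closed fingers. It met firm contact at 22 N, with the base about 1.5 mm from the stop position I had measured (good to about 2 mm). In the last view the part of the lid not hidden by a finger matched the predicted home position.

**Fork and trowel:** Both went in with no contact force and were released after a last small lowering. In the near-normal view their handles matched the home outlines to about 1 mm. In the last oblique view the handle ends stood a few pixels off the outlines. I put that down to the visible end faces and did not check it further.

**Not confirmed:**
- Parts of both tool heads were hidden by the gripper in the final view.
- I did not measure separately how far down the tools lie.
- Before/after pictures from above showed little change at the pot, bottles, round jar and carton. They showed more at the dibber, probably the arm's shadow, since it still lay there in a later view.

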